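Tip the marbles from the jug into the tumbler

ROBOT

A 6-joint arm with a two-finger parallel gripper is mounted at the origin on the work surface. World frame = base frame: x ahead of the robot, y to its left, z up, the work surface at z = 0. Lengths are in m, angles in rad, forces in N, time in s.
With the tool pointing down it reaches from about 0.325 to 0.9 m from the base axis. Payload 3.5 kg.
Tool frame: the origin (TCP) lies midway between the tips of the shut fingers; the grasp point (between the pads) lies 19 mm behind it; z points along the fingers, y is the direction in which the jaws open and shut (so a half turn about z gives the same grasp; the last joint's range is limited). The gripper opens to 85 mm and grips with 20 to 120 N. Pads are 22 mm wide; open, the fingers measure 114 mm over their backs; the gripper's body (76 mm by 85 mm) begins 54 mm behind the grasp point. The pads swing forward as they close: fully open they stand 13 mm farther back than shut.
Start: joints at [-1.35, 0.276, -0.026, 1.268, 0, 1.467], TCP at [0.199, -0.593, 0.231] pointing down, gripper open.
Joint ranges: [-3.12, 3.12], [-0.85, 1.88], [-1.08, 1.24], [-1.95, 2.15], [-1.57, 1.53], [-3.14, 3.14]. Speed limits (rad/s): [2.57, 2.57, 3.14, 3.14, 3.14, 3.14].

INTERFACE

Orientations are given as a unit quaternion [x, y, z, w].
In Python, from bench import monitor, get_image, ticket gives the robot as it stands.
- The arm moves only by the tool carry_out, never from a script. Its argument "increments" is a list of rows, each an object with "angular": the turn, a rotation vector about the tool's x, y, z in degrees, a list of three; "travel": the shift along the tool's x, y, z in m, a list of three; "gripper": the finger opening in m, from 0 to 0.0854. A call has 1 to 12 rows; each row shifts and turns the commanded pose from where the row before left it, along the tool's axes as they then stand; what a row does not reach is not made up. A row lasts 1/10 s, in which the tool goes at most 50 mm and 8.59 degrees, less where a joint would pass 70% of its speed; a pose out of reach is approached as far as the arm can. A call is refused whole if a number of a shift passes 0.05 or a number of a turn 8.59, either way. A call with a gripper value outside its range is refused whole. The fingers move at their own pace and stop on an object; "squeeze" is the grip in N (left out, the last holds). Time passes only in rows, so rows that do not move let the fingers close. It gives the time, the measured TCP pose, the force and the opening at its end, in the units of the state.
- monitor.observe(): the state, without advancing time (a new reading comes with each control period).
- get_image(name): name is "scene" or "top" or "wrist"; returns a dict with "image" (400x640x3 uint8, red, green, blue), "fov_y" (degrees; the focal length in pixels is half the picture's height over the tangent of half this angle, whatever the lens; pixels are square), "cx", "cy" (the principal point, pixels), "extrinsics" (4x4, takes a point from world to camera coordinates); the wrist camera has in their place "T_tool_cam" (4x4, takes a point from camera to tool coordinates, whose origin is the TCP and whose axes are the flange's). Camera axes: x right, y down, z forward; pixel columns grow to the right and rows downward; lengths in m; the calibration is good to about 2 mm. A picture is of the moment at which its call begins: read the wrist's pose just before it. There is no depth.
- ticket.job_done(): hands the job in, once; it reports no verdict.
The state is a dict: "t": time; "joint_positions": joint angles; "joint_velocities": joint speeds; "effort": joint torques, N m; "position": TCP position; "tool_rot": TCP orientation; "wrist_force": force on the tool from outside, world axes, zero at the start; "wrist_torque": the same for the moment, N m; "finger_gap": finger opening in m.
Only numpy, scipy, OpenCV 4.12 (cv2) and the standard library are available. Lean on these libraries where they do the work, as an engineer would, in place of code of your own. Each camera call takes 0.05 s, during which the arm holds its last target. There are 200 camera calls.

TASK

Set out the marble pick-up exercise: lift the lid off the white jug and lay it knob up on the bare sill, take up the jug and, holding it upright, turn it until its spout faces the glass tumbler, then tip all four marbles over the spout into the tumbler. Stand the empty jug upright back on its round cork mat and put its lid back on squarely. Leave the tumbler standing where it is, and do not disturb the dumbbell, the massage ball or the hex key.

Things in the scene. Friction and masses are not known exactly. Their poses are not given: they have to be found in the camera images.
- jug_mid (a point): White plastic spouted jug, loose, 0.2 kg and four 10.5 g marbles, 105 mm high, walls 3 mm. Point on the axis of its round body, 52.5 mm above its underside. z: up out of the mouth, x: to the spout, -x: to the handle. Outer radius 30 mm at the foot, 52 mm at the rim. Starts on the mat, lid on, spout away from the robot (within 35 degrees of +x), handle towards it.
- jug_spout (a point): Tip of the jug's rounded 54 mm wide spout: 90 mm ahead of the jug's axis, at rim height. Axes as the jug's. The jug's front line runs straight from the foot (30 mm ahead of the axis) to this tip, leaning out 30 degrees, so the marbles start to roll out at 65 to 75 degrees of tilt towards the spout; at 80 to 90 degrees it empties in a second or two.
- jug_handle (a point): Centre of the upright grip of the jug's strap handle: 86 mm behind the jug's axis (-x), 60 mm above its underside. Axes as the jug's. The bar is 14 mm wide (y), 10 mm thick (x), 70 mm tall, with an arm to the wall at top and foot and about 38 mm free between bar and wall. Pinch it across its 14 mm width, gripper leaning back from the jug some 40 degrees.
- lid_knob (a point): Jug's lift-off lid, white plastic, 80 g: disc 110 mm across, 5 mm thick; plug beneath 86 mm across, 8 mm deep (some 6 mm slack in the mouth); round knob on top, 22 mm across, 28 mm high. Point half-way up the knob on the lid's axis, 27 mm above the plug's underside; z up. With the lid on, it is on the jug's axis 124 mm above the jug's underside.
- tumbler_rim (a point): Clear glass tumbler standing on the sill, loose, 0.32 kg: 95 mm high, outer radius 37 mm at the foot and 42 mm at the rim, wall 3.5 mm, floor 8 mm thick. This point is the centre of its mouth, level with the rim; z points up.
- mat: Round cork mat, fixed to the sill, 170 mm across and 4 mm thick. Its origin is the centre of its underside, on the sill. The jug's place; the tumbler stands some 0.4 m to its left or right. The sill straight ahead of the robot, between mat and tumbler and nearer than 0.65 m, is bare: room for the lid.
- marble0_center (a point): Centre of green glass marble 1 of 4: 20 mm across, 10.5 g, loose; it starts on the floor of the jug.
- marble1_center (a point): Centre of green glass marble 2 of 4: 20 mm across, 10.5 g, loose; it starts on the floor of the jug.
- marble2_center (a point): Centre of green glass marble 3 of 4: 20 mm across, 10.5 g, loose; it starts on the floor of the jug.
- marble3_center (a point): Centre of green glass marble 4 of 4: 20 mm across, 10.5 g, loose; it starts on the floor of the jug.
- dumbbell: Bystander: grey plastic dumbbell lying on the sill beyond the work, 1 kg, 185 mm long along its own y, six-sided heads 66 mm across the flats, grip 28 mm thick. Origin: on the sill under its middle.
- massage_ball_center (a point): Bystander: dark spiky silicone massage ball, about 75 mm across, lying on the sill on the robot's right. This point is its centre, 35 mm above the sill.
- hex_key: Bystander: chrome L-shaped hex key lying flat on the sill on the robot's left, long arm 110 mm along its own x, short arm 34 mm at its +x end, 8 mm thick. Origin: on the sill under the middle of the long arm.
Things that resemble listed ones, but are neither listed nor needed, are in the scene too. Of the things that look like the part that bears tumbler_rim, the largest one is meant.

How it is judged:
By the outcome, as a careful person would: the job done as asked, in the order asked, and still so for the second after the job is handed in, with the robot touching nothing.
It also fails if it takes over 72 s, if anything falls off the work surface, if the arm or the gripper's body presses on something with over 40 N, if the wrist force passes 120 N, or if a joint passes its speed limit or range.

## Working session

There is one attempt and no reset: what is moved stays moved. The work goes in short steps, Python scripts to look and compute and a tool call to move; the robot and the scene stay as the last step left them, time stands still between calls to the robot, and variables do not carry over. Pictures are saved under pics/ and viewed, about 8 in all and at most 12, crops included, and the job is handed in when it is done.

Besides the shell and the picture viewer there is one more tool, called after "Emit:" as a command line: name --argument value ..., lists and objects as JSON in quotes. carry_out: Moves the arm, as the interface text tells. Its arguments: {"type":"object","properties":{"increments":{"type":"array"},"squeeze":{"type":"number"}},"required":["increments"]}

```bash
mkdir -p pics; ls; cat > h.py <<'E'
import numpy as np, cv2
from bench import monitor, get_image, ticket
from scipy.spatial.transform import Rotation as R
def snap(n,fn):
    s=monitor.observe(); d=get_image(n); cv2.imwrite('pics/'+fn,d['image'][:,:,::-1])
    if n=='wrist':
        T=np.eye(4);T[:3,:3]=R.from_quat(s['tool_rot']).as_matrix();T[:3,3]=s['position']
        d['extrinsics']=np.linalg.inv(T@d['T_tool_cam'])
    d['f']=200/np.tan(np.radians(d['fov_y']/2)); return d
def ray(d,u,v):
    E=np.array(d['extrinsics']); c=-E[:3,:3].T@E[:3,3]
    return c, E[:3,:3].T@np.array([(u-d['cx'])/d['f'],(v-d['cy'])/d['f'],1])
def plane(d,u,v,z):
    c,r=ray(d,u,v); return c+r*(z-c[2])/r[2]
def proj(d,p):
    E=np.array(d['extrinsics']); q=E[:3,:3]@np.array(p)+E[:3,3]
    return np.array([d['cx']+d['f']*q[0]/q[2],d['cy']+d['f']*q[1]/q[2]])
E
python3 - <<'E'
from h import *
np.set_printoptions(precision=4,suppress=True)
print(monitor.observe())
for n in ['scene','top']:
    d=snap(n,n+'0.png'); print(n,d['f'],d['cx'],d['cy'],d['extrinsics'],d.keys(), ray(d,d['cx'],d['cy']))
E
```

```text
pics
{'t': 0.0, 'joint_positions': array([-1.3504,  0.2772, -0.0279,  1.268 ,  0.    ,  1.4674]), 'joint_velocities': array([ 0.0013,  0.0013, -0.0012,  0.001 ,  0.0014, -0.0012]), 'effort': array([  0.0012, -44.5506,  29.5202,   0.0161,   0.0002,  -0.    ]), 'position': array([ 0.1987, -0.5917,  0.2301]), 'tool_rot': array([ 0.9869,  0.1612, -0.0001, -0.0011]), 'wrist_force': array([ 0.6319, -1.143 , -0.133 ]), 'wrist_torque': array([-0.0124, -0.031 ,  0.0153]), 'finger_gap': 0.08483955705649043}
scene 438.3670834671271 317.8296423843576 205.02302341421864 [[ 0.7853  0.6192  0.0014 -0.4721]
 [ 0.4179 -0.5283 -0.7391 -0.1456]
 [-0.4569  0.5809 -0.6736  1.7239]
 [ 0.      0.      0.      1.    ]] dict_keys(['image', 'fov_y', 'cx', 'cy', 'extrinsics', 'f']) (array([ 1.2192, -0.7861,  1.0543]), array([-0.4569,  0.5809, -0.6736]))
top 460.4730276145756 320.1949629176464 194.92090070306574 [[-0.0011 -0.9998  0.0179 -0.0054]
 [-0.9884 -0.0017 -0.1521  0.6184]
 [ 0.1521 -0.0178 -0.9882  1.1377]
 [ 0.      0.      0.      1.    ]] dict_keys(['image', 'fov_y', 'cx', 'cy', 'extrinsics', 'f']) (array([0.4381, 0.0159, 1.2184]), array([ 0.1521, -0.0178, -0.9882]))
```

View pics/top0.png

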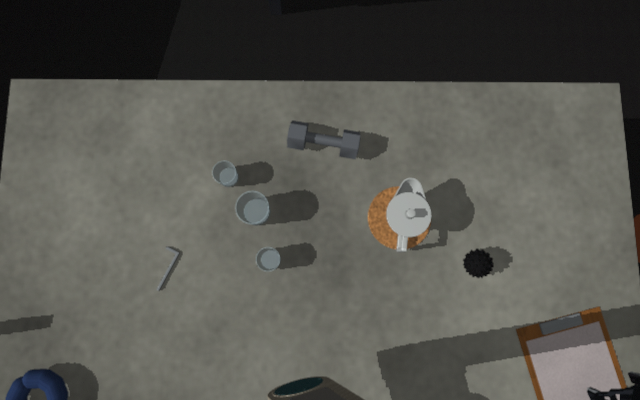

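View pics/scene0.png

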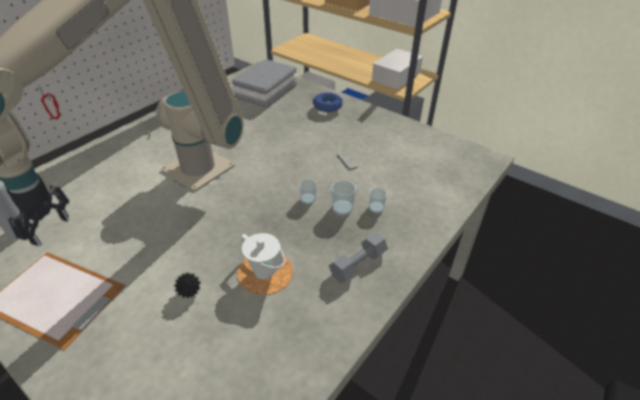

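Top view: the white jug is at (408,214), with its spout up at (411,185) and its handle at (402,243). The tumbler candidates are (253,208) large, (225,173) small and (268,259) small, so I choose (253,208). Next is a close crop to check the choice, plus measurement.

```bash
python3 - <<'E'
from h import *
im=cv2.imread('pics/top0.png')
a=cv2.resize(im[160:265,360:450],None,fx=5,fy=5,interpolation=cv2.INTER_CUBIC)
b=cv2.resize(im[185:235,225:285],None,fx=5,fy=5,interpolation=cv2.INTER_CUBIC)
o=np.zeros((525,750,3),np.uint8); o[:,:450]=a; o[:250,450:]=b
cv2.imwrite('pics/crop1.png',o)
E
```

```text
(no output)
```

View pics/crop1.png

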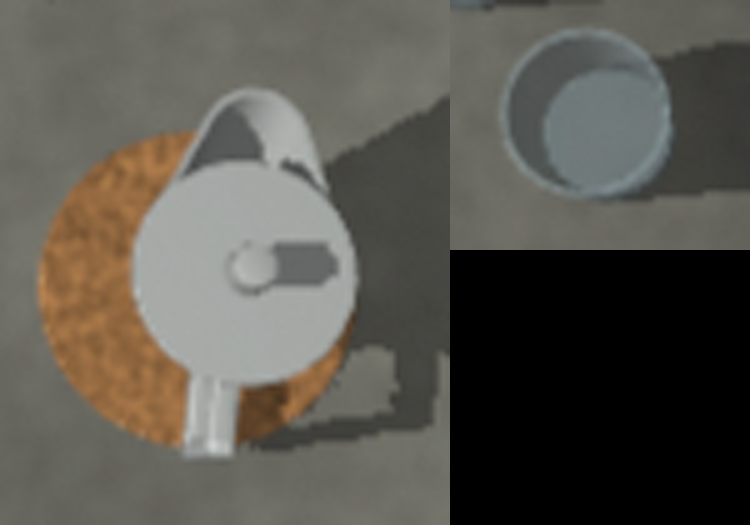

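The crop shows the lid disc centre at (409,214.4), the spout tip at about (410,177.6), the handle at about (402,244), and the tumbler rim centre at (252,207.6). I'll compute world positions and check them against the second view.

```bash
python3 - <<'E'
from h import *
np.set_printoptions(precision=4,suppress=True)
d=snap('top','t1.png'); s=snap('scene','s1.png')
lid=plane(d,409,214.4,.114); lr=plane(d,409+22.6,214.4,.114)
print('lid',lid,'rad',lr[1]-lid[1])
knob=plane(d,360+250/5,160+264/5,.142);print('knobtop',knob)
sp=plane(d,410,177.6,.109);print('spout',sp,np.linalg.norm(sp-lid))
hb=plane(d,360+210/5,160+440/5,.099);print('handle top',hb,np.degrees(np.arctan2(*(lid-hb)[1::-1])),np.degrees(np.arctan2(*(sp-lid)[1::-1])))
tu=plane(d,252,207.6,.095);print('tumbler',tu,'rad',plane(d,252-17,207.6,.095)-tu)
im=d['image'].astype(int);m=((im[:,:,0]-im[:,:,2])>50).astype(np.uint8)
m[:,:350]=0;m[:,450:]=0;ys,xs=np.nonzero(m);c,r=cv2.minEnclosingCircle(np.c_[xs,ys].astype(np.float32));print('mat',c,r,plane(d,*c,.004))
for p in [lid,[lid[0],lid[1],.142],sp,tu]: print(proj(s,p))
hx=[(170,268),(250,208)]
S=s['image'][:,:,::-1]
a=cv2.resize(S[160:300,220:400],None,fx=4,fy=4,interpolation=cv2.INTER_CUBIC)
for p in [lid,[lid[0],lid[1],.142],sp,tu,hb]:
    q=(proj(s,p)-[220,160])*4+1.5; cv2.drawMarker(a,(int(q[0]),int(q[1])),(0,0,255),0,10,1)
cv2.imwrite('pics/s1c.png',a)
# bystanders
for n,u,v,z in [('ball',478,263,.035),('dumb',324,139,.03),('hex',169,269,.004),('t2',225,173,.07),('t3',268,259,.07)]: print(n,plane(d,u,v,z))
E
```

```text
lid [ 0.5608 -0.2189  0.114 ] rad -0.05493414284502651
knobtop [ 0.5615 -0.2154  0.142 ]
spout [ 0.6524 -0.2252  0.109 ] 0.09195122192887943
handle top [ 0.4805 -0.2025  0.099 ] -11.512312123649062 -3.940849360195815
tumbler [0.5793 0.1629 0.095 ] rad [-0.      0.0416  0.    ]
mat (399.29669189453125, 217.1170196533203) 31.933504104614258 [ 0.5657 -0.2161  0.004 ]
[259.8507 246.6803]
[258.986  240.0246]
[282.256  264.3754]
[342.4743 187.4183]
ball [ 0.4447 -0.409   0.035 ]
dumb [ 0.7716 -0.0158  0.03  ]
hex [0.4303 0.3858 0.004 ]
t2 [0.6706 0.2363 0.07  ]
t3 [0.4548 0.1241 0.07  ]
```

View pics/s1c.png

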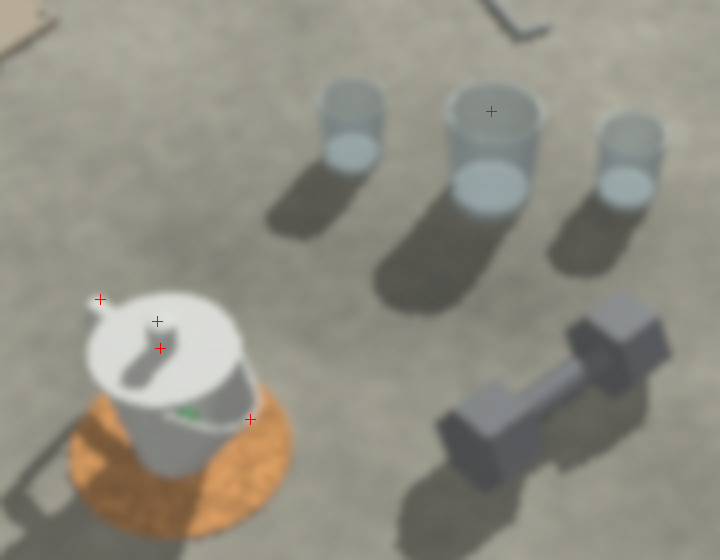

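Emit:
carry_out --increments '[{"angular": [0, 0, -8.5], "travel": [0, 0, 0]}, {"angular": [0, 0, -8.5], "travel": [0, 0, 0]}, {"angular": [0, 0, -8.5], "travel": [0, 0, 0]}, {"angular": [0, 0, -8.5], "travel": [0, 0, 0]}, {"angular": [0, 0, -8.5], "travel": [0, 0, 0]}, {"angular": [0, 0, -8.5], "travel": [0, 0, 0]}, {"angular": [0, 0, -8.5], "travel": [0, 0, 0]}, {"angular": [0, 0, -8.5], "travel": [0, 0, 0]}, {"angular": [0, 0, -8.5], "travel": [0, 0, 0]}]'

```text
invalid input
```

Emit:
carry_out --increments '[{"angular": [0, 0, -8.5], "travel": [0, 0, 0]}, {"angular": [0, 0, -8.5], "travel": [0, 0, 0]}, {"angular": [0, 0, -8.5], "travel": [0, 0, 0]}, {"angular": [0, 0, -8.5], "travel": [0, 0, 0]}, {"angular": [0, 0, -8.5], "travel": [0, 0, 0]}, {"angular": [0, 0, -8.5], "travel": [0, 0, 0]}, {"angular": [0, 0, -8.5], "travel": [0, 0, 0]}, {"angular": [0, 0, -8.5], "travel": [0, 0, 0]}, {"angular": [0, 0, -8.5], "travel": [0, 0, 0]}, {"angular": [0, 0, 0], "travel": [0, 0, 0]}]'

```text
invalid input
```

Emit:
carry_out --increments '[{"angular": [0, 0, -8.5], "travel": [0, 0, 0], "gripper": 0.085}, {"angular": [0, 0, -8.5], "travel": [0, 0, 0], "gripper": 0.085}, {"angular": [0, 0, -8.5], "travel": [0, 0, 0], "gripper": 0.085}, {"angular": [0, 0, -8.5], "travel": [0, 0, 0], "gripper": 0.085}, {"angular": [0, 0, -8.5], "travel": [0, 0, 0], "gripper": 0.085}, {"angular": [0, 0, -8.5], "travel": [0, 0, 0], "gripper": 0.085}, {"angular": [0, 0, -8.5], "travel": [0, 0, 0], "gripper": 0.085}, {"angular": [0, 0, -8.5], "travel": [0, 0, 0], "gripper": 0.085}, {"angular": [0, 0, -8.5], "travel": [0, 0, 0], "gripper": 0.085}]' --squeeze 40

```text
t: 1.1
position: [0.1988, -0.5923, 0.231]
tool_rot: [0.673, 0.74, 0.0, -0.0]
wrist_force: [-0.9, -0.1, 0.3]
finger_gap: 0.0849
```

Emit:
carry_out --increments '[{"angular": [0, 0, -8.5], "travel": [0, 0, 0], "gripper": 0.085}, {"angular": [0, 0, -8.5], "travel": [0, 0, 0], "gripper": 0.085}, {"angular": [0, 0, -8.5], "travel": [0, 0, 0], "gripper": 0.085}, {"angular": [0, 0, -8.5], "travel": [0, 0, 0], "gripper": 0.085}, {"angular": [0, 0, -8.5], "travel": [0, 0, 0], "gripper": 0.085}, {"angular": [0, 0, -8.5], "travel": [0, 0, 0], "gripper": 0.085}, {"angular": [0, 0, -8.5], "travel": [0, 0, 0], "gripper": 0.085}, {"angular": [0, 0, -8.5], "travel": [0, 0, 0], "gripper": 0.085}, {"angular": [0, 0, -8.5], "travel": [0, 0, 0], "gripper": 0.085}]'

```text
t: 2.0
position: [0.1988, -0.5923, 0.231]
tool_rot: [0.071, 0.998, 0.0, -0.0]
wrist_force: [0.0, -0.2, 0.1]
finger_gap: 0.0848
```

Emit:
carry_out --increments '[{"angular": [0, 0, 0], "travel": [-0.01, 0.015, 0], "gripper": 0.085}, {"angular": [0, 0, 0], "travel": [-0.022, 0.031, 0], "gripper": 0.085}, {"angular": [0, 0, 0], "travel": [-0.022, 0.031, 0], "gripper": 0.085}, {"angular": [0, 0, 0], "travel": [-0.022, 0.031, 0], "gripper": 0.085}, {"angular": [0, 0, 0], "travel": [-0.022, 0.031, 0], "gripper": 0.085}, {"angular": [0, 0, 0], "travel": [-0.022, 0.031, 0], "gripper": 0.085}, {"angular": [0, 0, 0], "travel": [-0.022, 0.031, 0], "gripper": 0.085}, {"angular": [0, 0, 0], "travel": [-0.022, 0.031, 0], "gripper": 0.085}, {"angular": [0, 0, 0], "travel": [-0.022, 0.031, 0], "gripper": 0.085}, {"angular": [0, 0, 0], "travel": [-0.022, 0.031, 0], "gripper": 0.085}, {"angular": [0, 0, 0], "travel": [-0.022, 0.031, 0], "gripper": 0.085}]'

```text
t: 3.1
position: [0.4749, -0.3024, 0.2313]
tool_rot: [0.075, 0.997, 0.0, -0.0]
wrist_force: [1.3, 0.3, 0.3]
finger_gap: 0.0851
```

```bash
python3 - <<'E'
from h import *
np.set_printoptions(precision=4,suppress=True)
d=snap('wrist','w1.png'); print(d['T_tool_cam'],d['f'],monitor.observe()['position'],monitor.observe()['joint_positions'])
E
```

```text
[[-0.0011 -0.9652 -0.2613  0.0683]
 [ 1.     -0.001  -0.0008  0.0015]
 [ 0.0005 -0.2613  0.9652 -0.1431]
 [ 0.      0.      0.      1.    ]] 322.6492980582391 [ 0.4782 -0.2986  0.2313] [-0.6756  0.168  -0.1627  1.2401  0.0052 -0.5305]
```

View pics/w1.png

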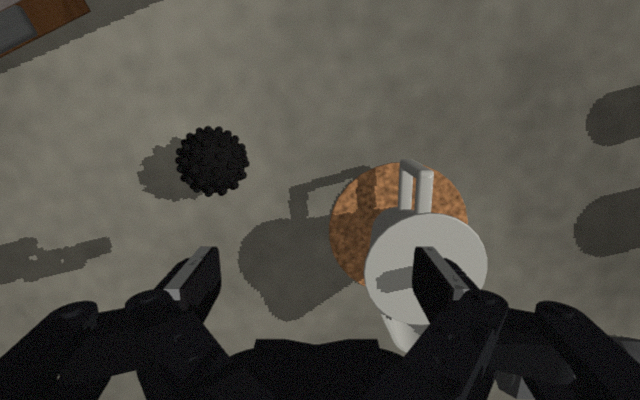

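The wrist view shows the lid disc at about (426.5,269), r 61; the top arm of the handle at (425,190); the mat at about (399,225); and the ball at (212,160). I'll turn these into positions.

```bash
cat >> h.py <<'E'
np.set_printoptions(precision=4,suppress=True)
def pose():
    s=monitor.observe(); return np.array(s['position']),R.from_quat(s['tool_rot'])
def go(p,q=None):
    """tool-frame shift and turn from the present pose to world p,q"""
    P,Q=pose(); t=Q.inv().apply(np.array(p)-P); w=np.zeros(3) if q is None else (Q.inv()*q).as_rotvec(degrees=True)
    print('t',monitor.observe()['t'],'pos',P,'ztool',Q.as_matrix()[:,2],'shift',t,'turn',w); return t,w
E
python3 - <<'E'
from h import *
d=snap('wrist','w2.png'); im=d['image'].astype(int)
m=((im.min(2)>120)&(np.ptp(im,2)<25)).astype(np.uint8)
n,l,st,c=cv2.connectedComponentsWithStats(m); 
for i in range(1,n):
    if st[i,4]>300: print(st[i],c[i])
# lid edge: left/right/top rows
row=m[262]; print(np.nonzero(row[350:500])[0][[0,-1]]+350)
m[:214]=0; pts=[]
for v in range(225,262,4):
    x=np.nonzero(m[v,350:500])[0]+350; pts+=[(x[0],v),(x[-1],v)]
w=np.array([plane(d,u+.5,v+.5,.114)[:2] for u,v in pts])
A=np.c_[2*w,np.ones(len(w))]; s=np.linalg.lstsq(A,(w**2).sum(1),rcond=None)[0]; print('lid',s[:2],'r',np.sqrt(s[2]+s[:2]@s[:2]))
print('handle top arm/bar corner',plane(d,425.5,171,.099),plane(d,425.5,208,.099),'bar foot',plane(d,407,160,.029))
mm=((im[:,:,0]-im[:,:,2])>40).astype(np.uint8); mm[:100]=0; ys,xs=np.nonzero(mm);print(cv2.minEnclosingCircle(np.c_[xs,ys].astype(np.float32)))
go([.5615,-.216,.2313])
E
```

```text
[ 359  167  123  184 7924] [413.8227 259.3343]
[396 169  12  38 365] [401.7205 188.0603]
[360 481]
lid [ 0.5597 -0.2148] r 0.05394556930733889
handle top arm/bar corner [ 0.4751 -0.2006  0.099 ] [ 0.5087 -0.2025  0.099 ] bar foot [ 0.4767 -0.1974  0.029 ]
((393.0760803222656, 223.62716674804688), 70.0769271850586)
t 3.2 pos [ 0.4764 -0.3007  0.2312] ztool [ 0.0009  0.0017 -1.    ] shift [-0.0721  0.0961  0.0001] turn [0. 0. 0.]
```

Emit:
carry_out --increments '[{"angular": [0, 0, 0], "travel": [-0.018, 0.024, 0], "gripper": 0.06}, {"angular": [0, 0, 0], "travel": [-0.018, 0.024, 0], "gripper": 0.06}, {"angular": [0, 0, 0], "travel": [-0.018, 0.024, 0], "gripper": 0.06}, {"angular": [0, 0, 0], "travel": [-0.017, 0.024, 0], "gripper": 0.06}, {"angular": [0, 0, 0], "travel": [0, 0, 0], "gripper": 0.06}, {"angular": [0, 0, 0], "travel": [0, 0, 0.02], "gripper": 0.06}, {"angular": [0, 0, 0], "travel": [0, 0, 0.03], "gripper": 0.06}, {"angular": [0, 0, 0], "travel": [0, 0, 0.03], "gripper": 0.06}, {"angular": [0, 0, 0], "travel": [0, 0, 0], "gripper": 0.06}]'

```text
t: 4.1
position: [0.5539, -0.2188, 0.1466]
tool_rot: [0.075, 0.997, 0.002, -0.005]
wrist_force: [-0.1, 0.9, -0.3]
finger_gap: 0.0599
```

```bash
python3 - <<'E'
from h import *
d=snap('wrist','w3.png'); go([.5603,-.2157,.119])
print([proj(d,p) for p in [[.5603,-.2157,.142],[.5603,-.2157,.114],[.475,-.203,.1]]])
E
```

```text
t 4.15 pos [ 0.5556 -0.2196  0.1491] ztool [-0.0055  0.0026 -1.    ] shift [-0.0042  0.0045  0.0301] turn [0. 0. 0.]
[array([321.5511, 263.5451]), array([320.6586, 242.0617]), array([320.3513,  88.8402])]
```

View pics/w3.png

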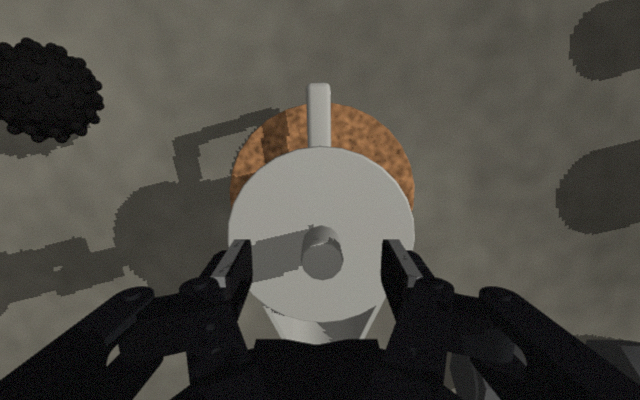

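The wrist view shows the knob top at (322,258) between the open fingers, the disc centred at about (322,235), and the handle in line at (319,95). That is well aligned, so I'll descend and grip.

Emit:
carry_out --increments '[{"angular": [0, 0, 0], "travel": [-0.003, 0.004, 0.015], "gripper": 0.06}, {"angular": [0, 0, 0], "travel": [0, 0, 0.014], "gripper": 0.06}, {"angular": [0, 0, 0], "travel": [0, 0, 0], "gripper": 0.06}, {"angular": [0, 0, 0], "travel": [0, 0, 0], "gripper": 0.01}, {"angular": [0, 0, 0], "travel": [0, 0, 0], "gripper": 0.01}, {"angular": [0, 0, 0], "travel": [0, 0, 0], "gripper": 0.01}, {"angular": [0, 0, 0], "travel": [0, 0, 0], "gripper": 0.01}, {"angular": [0, 0, 0], "travel": [0, 0, 0], "gripper": 0.01}]' --squeeze 40

```text
t: 4.95
position: [0.5627, -0.2173, 0.1233]
tool_rot: [0.074, 0.997, -0.0, 0.001]
wrist_force: [-0.1, 0.2, 3.7]
finger_gap: 0.0204
```

```bash
python3 - <<'E'
from h import *
go([.46,-.03,.21]); print(monitor.observe()['wrist_force'],monitor.observe()['finger_gap'])
E
```

```text
t 4.95 pos [ 0.5627 -0.2173  0.1233] ztool [ 0.0017 -0.001  -1.    ] shift [ 0.129   0.1701 -0.0871] turn [0. 0. 0.]
[-0.0543  0.1784  3.739 ] 0.02041413487492341
```

Emit:
carry_out --increments '[{"angular": [0, 0, 0], "travel": [0, 0, -0.01], "gripper": 0.01}, {"angular": [0, 0, 0], "travel": [0, 0, -0.025], "gripper": 0.01}, {"angular": [0, 0, 0], "travel": [0, 0, -0.03], "gripper": 0.01}, {"angular": [0, 0, 0], "travel": [0.005, 0.005, -0.022], "gripper": 0.01}, {"angular": [0, 0, 0], "travel": [0.02, 0.025, 0], "gripper": 0.01}, {"angular": [0, 0, 0], "travel": [0.02, 0.028, 0], "gripper": 0.01}, {"angular": [0, 0, 0], "travel": [0.02, 0.028, 0], "gripper": 0.01}, {"angular": [0, 0, 0], "travel": [0.02, 0.028, 0], "gripper": 0.01}, {"angular": [0, 0, 0], "travel": [0.02, 0.028, 0], "gripper": 0.01}, {"angular": [0, 0, 0], "travel": [0.019, 0.022, 0], "gripper": 0.01}, {"angular": [0, 0, 0], "travel": [0.005, 0.006, 0], "gripper": 0.01}, {"angular": [0, 0, 0], "travel": [0, 0, 0], "gripper": 0.01}]'

```text
t: 6.15
position: [0.4588, -0.029, 0.2096]
tool_rot: [0.073, 0.997, -0.0, 0.0]
wrist_force: [0.1, 0.3, -0.9]
finger_gap: 0.0201
```

```bash
python3 - <<'E'
from h import *
d=snap('top','t2.png'); s=snap('scene','s2.png'); print(monitor.observe()['wrist_force'],monitor.observe()['finger_gap'])
go([.46,-.03,.0233])
a=cv2.imread('pics/t2.png')[150:300,200:460]; b=cv2.imread('pics/s2.png')[120:300,180:400]
a=cv2.resize(a,(640,369)); b=cv2.resize(b,(282,231)); o=np.zeros((600,640,3),np.uint8);o[:369]=a;o[369:,:282]=b;cv2.imwrite('pics/c2.png',o)
E
```

```text
[-0.0164 -0.3977 -0.7213] 0.02040063336724655
t 6.25 pos [ 0.4601 -0.0303  0.2097] ztool [ 0.0012 -0.0008 -1.    ] shift [0.0004 0.0004 0.1864] turn [0. 0. 0.]
```

View pics/c2.png

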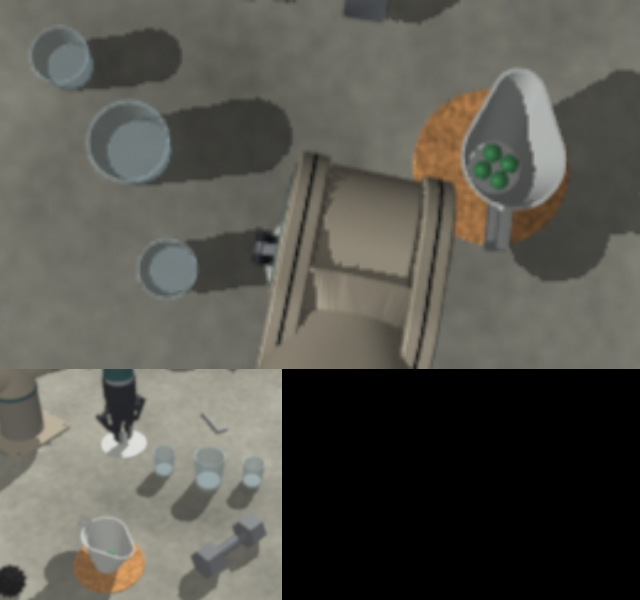

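The crop shows the lid hanging knob up from the gripper over bare sill. The open jug is still on the mat, with all four green marbles inside. I'll lower the lid and release it.

Emit:
carry_out --increments '[{"angular": [0, 0, 0], "travel": [0, 0, 0.02], "gripper": 0.01}, {"angular": [0, 0, 0], "travel": [0, 0, 0.035], "gripper": 0.01}, {"angular": [0, 0, 0], "travel": [0, 0, 0.035], "gripper": 0.01}, {"angular": [0, 0, 0], "travel": [0, 0, 0.035], "gripper": 0.01}, {"angular": [0, 0, 0], "travel": [0, 0, 0.03], "gripper": 0.01}, {"angular": [0, 0, 0], "travel": [0, 0, 0.015], "gripper": 0.01}, {"angular": [0, 0, 0], "travel": [0, 0, 0.01], "gripper": 0.01}, {"angular": [0, 0, 0], "travel": [0, 0, 0.006], "gripper": 0.01}, {"angular": [0, 0, 0], "travel": [0, 0, 0], "gripper": 0.01}, {"angular": [0, 0, 0], "travel": [0, 0, 0], "gripper": 0.01}]'

```text
t: 7.25
position: [0.4605, -0.0301, 0.0241]
tool_rot: [0.074, 0.997, -0.0, 0.001]
wrist_force: [0.4, 0.7, -1.1]
finger_gap: 0.0203
```

```bash
python3 - <<'E'
from h import *
go([.46,-.03,.0223]); print(monitor.observe()['wrist_force'],monitor.observe()['finger_gap'])
E
```

```text
t 7.25 pos [ 0.4605 -0.0301  0.0241] ztool [ 0.0016 -0.0004 -1.    ] shift [0.0005 0.     0.0018] turn [0. 0. 0.]
[ 0.3582  0.684  -1.0936] 0.020265224668371964
```

Emit:
carry_out --increments '[{"angular": [0, 0, 0], "travel": [0, 0, 0.0015], "gripper": 0.01}, {"angular": [0, 0, 0], "travel": [0, 0, 0], "gripper": 0.05}, {"angular": [0, 0, 0], "travel": [0, 0, 0], "gripper": 0.05}, {"angular": [0, 0, 0], "travel": [0, 0, 0], "gripper": 0.05}, {"angular": [0, 0, 0], "travel": [0, 0, -0.02], "gripper": 0.05}, {"angular": [0, 0, 0], "travel": [0, 0, -0.03], "gripper": 0.05}, {"angular": [0, 0, 0], "travel": [0, 0, -0.04], "gripper": 0.05}, {"angular": [0, 0, 0], "travel": [0, 0, -0.04], "gripper": 0.05}, {"angular": [0, 0, 0], "travel": [0, 0, -0.04], "gripper": 0.05}, {"angular": [0, 0, 0], "travel": [0, -0.02, -0.02], "gripper": 0.05}, {"angular": [0, 0, 0], "travel": [0.01, -0.03, 0], "gripper": 0.05}, {"angular": [0, 0, 0], "travel": [0.01, -0.03, 0], "gripper": 0.05}]'

```text
t: 8.45
position: [0.4284, -0.1068, 0.2134]
tool_rot: [0.073, 0.997, -0.001, 0.002]
wrist_force: [-0.1, -0.1, 1.5]
finger_gap: 0.0496
```

Emit:
carry_out --increments '[{"angular": [0, -8, 0], "travel": [0, 0, 0], "gripper": 0.05}, {"angular": [0, -8, 0], "travel": [0, 0, 0], "gripper": 0.05}, {"angular": [0, -8, 0], "travel": [0, 0, 0], "gripper": 0.05}, {"angular": [0, -8, 0], "travel": [0, 0, 0], "gripper": 0.05}, {"angular": [0, -8, 0], "travel": [0, 0, 0], "gripper": 0.05}, {"angular": [0, 0, 0], "travel": [0, 0, 0], "gripper": 0.05}, {"angular": [0, 0, 0], "travel": [0, 0, 0], "gripper": 0.05}]'

```text
t: 9.15
position: [0.427, -0.1058, 0.2113]
tool_rot: [0.07, 0.937, -0.025, 0.34]
wrist_force: [0.8, -0.3, 1.1]
finger_gap: 0.05
```

```bash
python3 - <<'E'
from h import *
def grot(head,tilt):
    h=np.radians(head);t=np.radians(tilt);hv=np.array([np.cos(h),np.sin(h),0])
    z=np.sin(t)*hv-np.cos(t)*np.array([0,0,1.]);y=np.array([-np.sin(h),np.cos(h),0]);return R.from_matrix(np.c_[np.cross(y,z),y,z])
q=grot(-7.4,40);z=q.as_matrix()[:,2];g=np.array([.4747,-.2044,.064])
go(g-.071*z,q); print(monitor.observe()['joint_positions'])
d=snap('top','t3.png'); im=cv2.imread('pics/t3.png')[165:275,365:455]
cv2.imwrite('pics/c3.png',cv2.resize(im,None,fx=5,fy=5,interpolation=cv2.INTER_CUBIC))
E
```

```text
t 9.15 pos [ 0.427  -0.1058  0.2113] ztool [ 0.6343 -0.0948 -0.7673] shift [ 0.0472 -0.0914  0.0816] turn [-0.7056 -0.1115 -0.8422]
[-0.5682 -0.5077 -0.9412  0.4854  0.2645 -0.33  ]
```

Emit:
carry_out --increments '[{"angular": [0, 0, -0.8], "travel": [0.009, -0.018, 0.016], "gripper": 0.05}, {"angular": [0, 0, 0], "travel": [0.009, -0.018, 0.016], "gripper": 0.05}, {"angular": [-0.7, 0, 0], "travel": [0.009, -0.018, 0.016], "gripper": 0.05}, {"angular": [0, 0, 0], "travel": [0.009, -0.018, 0.016], "gripper": 0.05}, {"angular": [0, 0, 0], "travel": [0.009, -0.018, 0.016], "gripper": 0.05}, {"angular": [0, 0, 0], "travel": [0.002, -0.001, 0.002], "gripper": 0.05}, {"angular": [0, 0, 0], "travel": [0, 0, 0], "gripper": 0.05}]'

```text
t: 9.9
position: [0.4342, -0.2007, 0.1204]
tool_rot: [0.061, 0.938, -0.022, 0.341]
wrist_force: [0.1, 0.1, -0.8]
finger_gap: 0.05
```

```bash
python3 - <<'E'
from h import *
d=snap('wrist','w4.png'); P,Q=pose(); print(P,Q.as_matrix()); h=np.radians(-7.4); ax=np.array([np.cos(h),np.sin(h),0])
im=cv2.imread('pics/w4.png')
for z in (.029,.064,.099):
    p=np.array([.4747,-.2044,z]); q=proj(d,p); print(q); cv2.drawMarker(im,tuple(int(x) for x in q),(0,0,255),0,8,1)
cv2.imwrite('pics/w4m.png',im)
E
```

```text
[ 0.434  -0.2     0.1207] [[-0.7592  0.1279  0.6382]
 [ 0.0977  0.9918 -0.0825]
 [-0.6435 -0.0003 -0.7655]]
[316.6158 165.2518]
[316.6411 203.9869]
[316.6713 250.3708]
```

View pics/w4m.png

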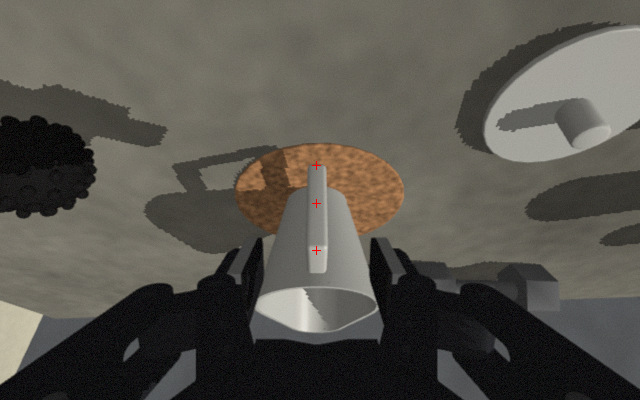

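The markers fall on the handle bar at (317,165–250), centred between the fingers, and the lid lies knob up at right. Now I'll advance and pinch.

Emit:
carry_out --increments '[{"angular": [0, 0, 0], "travel": [0.003, 0.001, 0.02], "gripper": 0.05}, {"angular": [0, 0, 0], "travel": [0.002, 0, 0.025], "gripper": 0.05}, {"angular": [0, 0, 0], "travel": [0, 0, 0.025], "gripper": 0.05}, {"angular": [0, 0, 0], "travel": [0, 0, 0.015], "gripper": 0.05}, {"angular": [0, 0, 0], "travel": [0, 0, 0.004], "gripper": 0.05}, {"angular": [0, 0, 0], "travel": [0, 0, 0], "gripper": 0.05}, {"angular": [0, 0, 0], "travel": [0, 0, 0], "gripper": 0.05}]'

```text
t: 10.65
position: [0.4857, -0.2045, 0.0489]
tool_rot: [0.06, 0.938, -0.022, 0.342]
wrist_force: [0.1, -0.1, -0.3]
finger_gap: 0.05
```

Emit:
carry_out --increments '[{"angular": [0, 0, 0], "travel": [0, 0, 0], "gripper": 0.025}, {"angular": [0, 0, 0], "travel": [0, 0, 0], "gripper": 0.018}, {"angular": [0, 0, 0], "travel": [0, 0, 0], "gripper": 0.005}, {"angular": [0, 0, 0], "travel": [0, 0, 0], "gripper": 0.005}, {"angular": [0, 0, 0], "travel": [0, 0, 0], "gripper": 0.005}, {"angular": [0, 0, 0], "travel": [0, 0, 0], "gripper": 0.005}]' --squeeze 100

```text
t: 11.25
position: [0.4852, -0.205, 0.0485]
tool_rot: [0.061, 0.937, -0.022, 0.342]
wrist_force: [-5.6, 1.0, 6.7]
finger_gap: 0.0122
```

```bash
python3 - <<'E'
from h import *
s=monitor.observe(); P,Q=pose(); print(P,Q.as_matrix()[:,2],s['wrist_force'],s['wrist_torque'],s['joint_positions'])
E
```

```text
[ 0.4852 -0.205   0.0485] [ 0.6384 -0.0836 -0.7652] [-5.5659  1.0391  6.7294] [-0.0193  0.4855 -0.0834] [-0.7286  0.0633 -1.0008 -0.1008  0.3712 -0.4817]
```

```bash
cat > kin.py <<'E'
import numpy as np
from scipy.optimize import least_squares
from scipy.spatial.transform import Rotation as R
J=[[-1.3504,.2772,-.0279,1.268,0,1.4674],[-.6756,.168,-.1627,1.2401,.0052,-.5305],[-.5682,-.5077,-.9412,.4854,.2645,-.33],[-.7286,.0633,-1.0008,-.1008,.3712,-.4817]]
X=[[.1987,-.5917,.2301],[.4782,-.2986,.2313],[.427,-.1058,.2113],[.4852,-.205,.0485]]
def fk(q,p):
    a,H,off,L1,e1,L2,e2,Lw,Lt=p; s=q[1]-q[2]+q[3]
    r=a+L1*np.sin(q[1]+e1)+L2*np.cos(q[1]-q[2]+e2)+Lw*np.cos(s); z=H+L1*np.cos(q[1]+e1)-L2*np.sin(q[1]-q[2]+e2)-Lw*np.sin(s)
    d=np.array([np.cos(s)*np.cos(q[4]),np.sin(q[4]),-np.sin(s)*np.cos(q[4])])
    B=R.from_euler('z',q[0]); y0=np.array([-np.cos(s)*np.sin(q[4]),np.cos(q[4]),np.sin(s)*np.sin(q[4])])
    M=np.c_[np.cross(y0,d),y0,d]
    return B.apply(np.array([r,off,z])+Lt*d), B*R.from_matrix(M)*R.from_euler('z',q[5])
p0=np.array([0,.2,0,.35,0,.35,0,.08,.2])
sol=least_squares(lambda p:np.r_[np.concatenate([fk(q,p)[0]-x for q,x in zip(J,X)]),.02*(p-p0)],p0)
p=sol.x
LO=np.array([-3.12,-.85,-1.08,-1.95,-1.57,-3.14]);HI=np.array([3.12,1.88,1.24,2.15,1.53,3.14])
def ik(P,Q,q0):
    f=lambda q:np.r_[(fk(q,p)[0]-P)*5,(fk(q,p)[1].inv()*Q).as_rotvec()]
    s=least_squares(f,np.clip(q0,LO+.01,HI-.01),bounds=(LO,HI)); return s.x,np.linalg.norm(s.fun)
E
python3 - <<'E'
from kin import *; from h import monitor
np.set_printoptions(precision=3,suppress=True)
print(p); 
for q,x in zip(J,X): print(fk(q,p)[0]-x)
s=monitor.observe(); M=fk(s['joint_positions'],p)[1].as_matrix(); print(M,'\n',R.from_quat(s['tool_rot']).as_matrix())
E
```

```text
[ 0.01   0.217  0.065  0.534  0.004  0.48  -0.042  0.085  0.291]
[-0.     0.001 -0.   ]
[ 0.001 -0.     0.   ]
[-0. -0. -0.]
[-0. -0.  0.]
[[-0.759  0.129  0.638]
 [ 0.099  0.992 -0.084]
 [-0.644 -0.001 -0.765]] 
 [[-0.759  0.129  0.638]
 [ 0.099  0.992 -0.084]
 [-0.644 -0.001 -0.765]]
```

```bash
cat > plan.py <<'E'
from kin import *
from h import monitor,pose
np.set_printoptions(precision=3,suppress=True)
def jugpose(tip,head,tilt):
    """jug-axis-foot pose with spout tip at world tip"""
    Rj=R.from_euler('z',head,degrees=True)*R.from_euler('y',tilt,degrees=True)
    return np.array(tip)-Rj.apply([.09,0,.105]),Rj
# grasp measured at t=11.25: jug foot on axis (.560,-.2155,.004), heading -7.4
Pg=np.array([.4852,-.205,.0485]);Qg=R.from_quat([.061,.937,-.022,.342])
Rj0=R.from_euler('z',-7.4,degrees=True);o0=np.array([.560,-.2155,.004])
rt=Rj0.inv().apply(Pg-o0);rq=Rj0.inv()*Qg
def tool(o,Rj): return o+Rj.apply(rt),Rj*rq
TU=np.array([.5793,.1629,.095])
def tip(head,z,back=.022): h=np.radians(head);return [TU[0]-back*np.cos(h),TU[1]-back*np.sin(h),z]
E
python3 - <<'E'
from plan import *
q0=np.array(monitor.observe()['joint_positions'])
P,Q=tool(o0+[0,0,.16],Rj0); q,e=ik(P,Q,q0); print('lift',P,q,e)
for H in (50,70,88,100):
    qq=q.copy(); print(H)
    for z,t in [(.2,0),(.15,0),(.15,30),(.15,50),(.112,50),(.112,70),(.112,90)]:
        P,Q=tool(*jugpose(tip(H,z),H,t)); qq,e=ik(P,Q,qq); print(z,t,P,qq,round(e,4))
E
```

```text
lift [ 0.485 -0.205  0.209] [-0.729 -0.255 -0.807  0.412  0.372 -0.481] 2.1942489636937333e-10
50
0.2 0 [0.458 0.02  0.14 ] [-0.531 -0.076 -0.804  0.704  0.688 -1.353] 0.0
0.15 0 [0.458 0.02  0.089] [-0.531  0.015 -0.86   0.556  0.688 -1.353] 0.0
0.15 30 [0.453 0.014 0.18 ] [-0.215 -0.073 -0.543  1.019  0.156 -1.08 ] 0.0
0.15 50 [0.466 0.03  0.238] [ 0.007  0.072 -0.269  1.343 -0.131 -0.858] 0.0
0.112 50 [0.466 0.03  0.2  ] [ 0.007  0.096 -0.326  1.261 -0.131 -0.858] 0.0
0.112 70 [0.492 0.06  0.247] [ 0.178  0.327 -0.024  1.636 -0.325 -0.625] 0.0
0.112 90 [0.526 0.1   0.278] [ 0.295  0.608  0.292  2.038 -0.431 -0.397] 0.0
70
0.2 0 [ 0.514 -0.013  0.139] [-0.53   0.201 -0.502  1.018  0.686 -1.805] 0.0
0.15 0 [ 0.514 -0.013  0.089] [-0.53   0.27  -0.547  0.904  0.686 -1.805] 0.0
0.15 30 [ 0.512 -0.021  0.18 ] [-0.268  0.084 -0.383  1.089  0.176 -1.487] 0.0
0.15 50 [ 0.519 -0.001  0.238] [-0.035  0.127 -0.207  1.291 -0.164 -1.251] 0.0
0.112 50 [ 0.519 -0.001  0.2  ] [-0.035  0.15  -0.263  1.212 -0.164 -1.251] 0.0
0.112 70 [0.532 0.036 0.247] [ 0.181  0.301 -0.051  1.502 -0.445 -0.976] 0
[... 480 characters left out ...]
2 70 [0.574 0.028 0.247] [ 0.182  0.271 -0.085  1.338 -0.508 -1.321] 0.0
0.112 90 [0.576 0.08  0.278] [ 0.38   0.438  0.059  1.638 -0.775 -0.97 ] 0.0
100
0.2 0 [ 0.611 -0.022  0.14 ] [-0.406  0.547 -0.003  1.453  0.569 -2.279] 0.0
0.15 0 [ 0.611 -0.022  0.089] [-0.406  0.596 -0.041  1.366  0.569 -2.279] 0.0
0.15 30 [ 0.612 -0.03   0.18 ] [-0.231  0.323 -0.085  1.233  0.162 -1.982] 0.0
0.15 50 [ 0.609 -0.009  0.238] [-0.041  0.228 -0.083  1.222 -0.169 -1.789] 0.0
0.112 50 [ 0.609 -0.009  0.2  ] [-0.041  0.25  -0.139  1.145 -0.169 -1.789] 0.0
0.112 70 [0.602 0.029 0.247] [ 0.182  0.25  -0.112  1.214 -0.522 -1.561] 0.0
0.112 90 [0.593 0.082 0.278] [ 0.394  0.36  -0.043  1.421 -0.843 -1.236] 0.0
```

Emit:
carry_out --increments '[{"angular": [0, 0, 0], "travel": [-0.003, 0, -0.004], "gripper": 0.005}, {"angular": [0, 0, 0], "travel": [-0.009, 0, -0.011], "gripper": 0.005}, {"angular": [0, 0, 0], "travel": [-0.015, 0, -0.018], "gripper": 0.005}, {"angular": [0, 0, 0], "travel": [-0.018, 0, -0.021], "gripper": 0.005}, {"angular": [0, 0, 0], "travel": [-0.018, 0, -0.021], "gripper": 0.005}, {"angular": [0, 0, 0], "travel": [-0.018, 0, -0.021], "gripper": 0.005}, {"angular": [0, 0, 0], "travel": [-0.013, 0, -0.016], "gripper": 0.005}, {"angular": [0, 0, 0], "travel": [-0.009, 0, -0.01], "gripper": 0.005}, {"angular": [0, 0, 0], "travel": [0, 0, 0], "gripper": 0.005}, {"angular": [0, 0, 0], "travel": [0, 0, 0], "gripper": 0.005}]'

```text
t: 12.25
position: [0.4847, -0.204, 0.2063]
tool_rot: [0.061, 0.938, -0.022, 0.34]
wrist_force: [-0.2, -0.0, -2.2]
finger_gap: 0.0123
```

```bash
python3 - <<'E'
from h import *
d=snap('wrist','w5.png'); s=monitor.observe(); print(s['t'],s['position'],s['tool_rot'],s['wrist_force'],s['finger_gap'],s['joint_positions'])
sc=snap('scene','s5.png')
a=cv2.imread('pics/w5.png');b=cv2.imread('pics/s5.png')[150:300,180:400]
o=np.zeros((400,800,3),np.uint8);o[:,:400]=a[:,120:520];o[:272,400:]=cv2.resize(b,(400,272));cv2.imwrite('pics/c5.png',o)
E
```

```text
12.3 [ 0.4843 -0.2037  0.2054] [ 0.0611  0.9383 -0.021   0.3399] [-0.2848  0.3615 -2.6817] 0.012029458336637593 [-0.7273 -0.2548 -0.812   0.4111  0.3703 -0.4811]
```

View pics/c5.png

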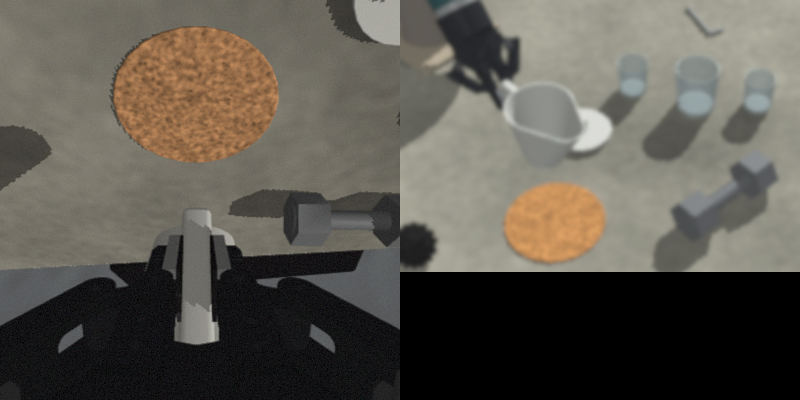

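The jug is lifted clear and looks upright, and the lid is still on the sill. The mat is fully visible at crop (195,95). I'll measure the mat and check jug tilt against the predicted bar ends (foot seen at v≈210, top at v≈342).

```bash
python3 - <<'E'
from h import *
from plan import *
d=snap('wrist','w6.png'); P,Q=pose(); im=d['image'].astype(int)
m=((im[:,:,0]-im[:,:,2])>40).astype(np.uint8); cs,_=cv2.findContours(m,0,1); c=max(cs,key=cv2.contourArea)[:,0]
w=np.array([plane(d,u,v,.004)[:2] for u,v in c]); print('mat',cv2.minEnclosingCircle(w.astype(np.float32)))
for pj in ([-.091,0,.025],[-.091,0,.095],[-.081,0,.0]):
    pt=rq.inv().apply(np.array(pj)-rt); print(pj,proj(d,P+Q.apply(pt)))
q0=np.array(monitor.observe()['joint_positions'])
# full chain check after yaw
Rz=R.from_euler('z',95.4,degrees=True); q,e=ik(P,Rz*Q,q0+[0,0,0,0,.5,-1]); print(q,e)
for a in (30,60): print(ik(P,R.from_euler('z',a,degrees=True)*Q,q0))
Pt,Qt=tool(*jugpose(tip(88,.2),88,0)); print('target',Pt,'shift in yawed tool',(Rz*Q).inv().apply(Pt-P))
print('yaw axis in tool',Q.inv().apply([0,0,1]))
E
```

```text
mat ((0.5623384118080139, -0.21335449814796448), 0.08530843257904053)
[-0.091, 0, 0.025] [311.722 203.216]
[-0.091, 0, 0.095] [310.19  365.765]
[-0.081, 0, 0.0] [312.317 175.603]
[-0.788  0.405 -0.078  1.606  0.484 -2.454] 6.317662497445027e-11
(array([-0.878, -0.066, -0.631,  0.769,  0.659, -1.19 ]), np.float64(6.366642294457387e-10))
(array([-0.884,  0.173, -0.372,  1.217,  0.672, -1.868]), np.float64(1.4183642444247108e-11))
target [ 0.572 -0.024  0.14 ] shift in yawed tool [-0.098 -0.081  0.167]
yaw axis in tool [-0.64   0.002 -0.768]
```

Emit:
carry_out --increments '[{"angular": [-2.6, 0, -3.1], "travel": [0, 0, 0], "gripper": 0.005}, {"angular": [-5.1, 0, -6.1], "travel": [0, 0, 0], "gripper": 0.005}, {"angular": [-5.1, 0, -6.1], "travel": [0, 0, 0], "gripper": 0.005}, {"angular": [-5.1, 0, -6.1], "travel": [0, 0, 0], "gripper": 0.005}, {"angular": [-5.1, 0, -6.1], "travel": [0, 0, 0], "gripper": 0.005}, {"angular": [-5.1, 0, -6.1], "travel": [0, 0, 0], "gripper": 0.005}, {"angular": [-5.1, 0, -6.1], "travel": [0, 0, 0], "gripper": 0.005}, {"angular": [-5.1, 0, -6.1], "travel": [0, 0, 0], "gripper": 0.005}, {"angular": [-5.1, 0, -6.1], "travel": [0, 0, 0], "gripper": 0.005}, {"angular": [-5.1, 0, -6.1], "travel": [0, 0, 0], "gripper": 0.005}, {"angular": [-5.1, 0, -6.1], "travel": [0, 0, 0], "gripper": 0.005}, {"angular": [-5.1, 0, -6.1], "travel": [0, 0, 0], "gripper": 0.005}]'

```text
t: 13.6
position: [0.4858, -0.2057, 0.2056]
tool_rot: [-0.632, 0.696, 0.229, 0.253]
wrist_force: [-0.5, -0.0, -2.8]
finger_gap: 0.0116
```

Emit:
carry_out --increments '[{"angular": [-2.5, 0, -3.0], "travel": [0, 0, 0], "gripper": 0.005}, {"angular": [0, 0, 0], "travel": [0, 0, 0], "gripper": 0.005}, {"angular": [0, 0, 0], "travel": [-0.006, -0.005, 0.01], "gripper": 0.005}, {"angular": [0, 0, 0], "travel": [-0.014, -0.012, 0.024], "gripper": 0.005}, {"angular": [0, 0, 0], "travel": [-0.016, -0.013, 0.027], "gripper": 0.005}, {"angular": [0, 0, 0], "travel": [-0.016, -0.013, 0.027], "gripper": 0.005}, {"angular": [0, 0, 0], "travel": [-0.016, -0.013, 0.027], "gripper": 0.005}, {"angular": [0, 0, 0], "travel": [-0.014, -0.012, 0.024], "gripper": 0.005}, {"angular": [0, 0, 0], "travel": [-0.01, -0.008, 0.018], "gripper": 0.005}, {"angular": [0, 0, 0], "travel": [-0.006, -0.005, 0.01], "gripper": 0.005}, {"angular": [0, 0, 0], "travel": [0, 0, 0], "gripper": 0.005}, {"angular": [0, 0, 0], "travel": [0, 0, 0], "gripper": 0.005}]'

```text
t: 14.8
position: [0.5725, -0.0253, 0.1424]
tool_rot: [-0.653, 0.676, 0.236, 0.246]
wrist_force: [0.4, -0.2, -2.4]
finger_gap: 0.012
```

```bash
python3 - <<'E'
from h import *
from plan import *
P,Q=pose(); Pt,Qt=tool(*jugpose(tip(88,.2),88,0)); go(Pt,Qt)
# bar on finger centreline: correct jug lateral in tool
b=rq.inv().apply(np.array([-.086,0,.06])-rt); print('bar centre in tool',b)
s=snap('scene','s7.png'); t=snap('top','t7.png')
rt2=rt+rq.apply([0,b[1],0]); Rj=Q*rq.inv(); o=P-Rj.apply(rt2); print('jug foot',o,Rj.as_matrix()[:,0],Rj.as_matrix()[:,2])
a=cv2.imread('pics/t7.png')[130:280,190:400]; bb=cv2.imread('pics/s7.png')[130:280,240:400]
def mk(im,d,off,k):
    im=cv2.resize(im,None,fx=k,fy=k,interpolation=cv2.INTER_CUBIC)
    for pj in ([.09,0,.105],[0,0,0],[.03,0,0],[-.052,0,.105],[0,.052,.105],[0,-.052,.105],[-.086,0,.06]):
        q=(proj(d,o+Rj.apply(pj))-off+.5)*k; cv2.drawMarker(im,(int(q[0]),int(q[1])),(0,0,255),0,8,1)
    for q in (TU,): 
        q=(proj(d,q)-off+.5)*k; cv2.drawMarker(im,(int(q[0]),int(q[1])),(255,0,0),0,8,1)
    return im
a=mk(a,t,[190,130],1.9);bb=mk(bb,s,[240,130],2.5)
out=np.zeros((max(a.shape[0],bb.shape[0]),a.shape[1]+bb.shape[1],3),np.uint8);out[:a.shape[0],:a.shape[1]]=a;out[:bb.shape[0],a.shape[1]:]=bb;cv2.imwrite('pics/c7.png',out);print(out.shape)
E
```

```text
t 14.8 pos [ 0.572 -0.025  0.142] ztool [ 0.023  0.641 -0.767] shift [0.001 0.001 0.003] turn [-0.058 -0.209  0.119]
bar centre in tool [-0.002 -0.001 -0.019]
jug foot [0.575 0.05  0.098] [ 0.034  0.999 -0.004] [-0.002  0.004  1.   ]
(375, 799, 3)
```

View pics/c7.png

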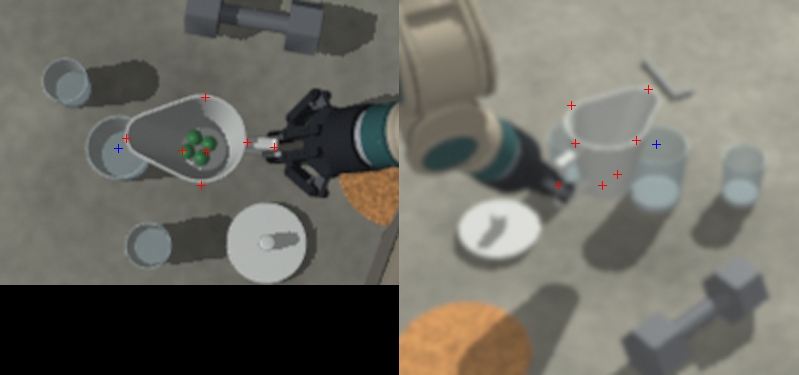

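Both views match the predicted markers: the upright jug's spout tip lies over the near half of the tumbler, with four marbles inside and the lid knob up. Now I'll compute the tilt rows about the spout tip.

```bash
cat >> plan.py <<'E'
b=rq.inv().apply(np.array([-.086,0,.06])-rt); rt=rt+rq.apply([0,b[1],0])
tipT=rq.inv().apply(np.array([.09,0,.105])-rt)  # tip in tool frame
def state():
    P,Q=pose(); Rj=Q*rq.inv(); o=P-Rj.apply(rt); z=Rj.as_matrix()[:,2]; x=Rj.as_matrix()[:,0]
    print('t',monitor.observe()['t'],'tip',P+Q.apply(tipT),'foot',o,'tilt',np.degrees(np.arctan2(np.hypot(z[0],z[1]),z[2])),'x',x,'z',z); return P,Q,Rj,o
E
python3 - <<'E'
from plan import *
state(); print(tipT)
for a in (2,4,8):
    S=R.from_euler('y',a,degrees=True); print(a,tipT-S.apply(tipT), 'if turn first:',S.inv().apply(tipT)-tipT)
E
```

```text
t 14.9 tip [0.579 0.139 0.203] foot [0.576 0.049 0.098] tilt 0.2786394391238082 x [ 0.035  0.999 -0.004] z [-0.003  0.004  1.   ]
[-0.166  0.     0.06 ]
2 [-0.002  0.    -0.006] if turn first: [-0.002  0.    -0.006]
4 [-0.005  0.    -0.011] if turn first: [-0.004  0.    -0.012]
8 [-0.01   0.    -0.022] if turn first: [-0.007 -0.    -0.024]
```

Emit:
carry_out --increments '[{"angular": [0, 4, 0], "travel": [-0.005, 0, -0.011], "gripper": 0.005}, {"angular": [0, 8, 0], "travel": [-0.01, 0, -0.022], "gripper": 0.005}, {"angular": [0, 8, 0], "travel": [-0.01, 0, -0.022], "gripper": 0.005}, {"angular": [0, 8, 0], "travel": [-0.01, 0, -0.022], "gripper": 0.005}, {"angular": [0, 8, 0], "travel": [-0.01, 0, -0.022], "gripper": 0.005}, {"angular": [0, 4, 0], "travel": [-0.005, 0, -0.011], "gripper": 0.005}, {"angular": [0, 0, 0], "travel": [0, 0, 0], "gripper": 0.005}, {"angular": [0, 0, 0], "travel": [0, 0, 0], "gripper": 0.005}]'

```text
t: 15.7
position: [0.5724, -0.0234, 0.2608]
tool_rot: [-0.695, 0.719, -0.001, 0.001]
wrist_force: [0.7, -1.3, -3.0]
finger_gap: 0.0118
```

```bash
python3 - <<'E'
from plan import *
P,Q,Rj,o=state(); s=monitor.observe(); print(s['joint_positions'],s['wrist_force'])
tp=P+Q.apply(tipT); print('shift to tip z .114 , y .139, x.5793', Q.inv().apply(np.array([.5793,.140,.114])-tp))
import numpy as np
for a in (2,4): print(tipT-R.from_euler('y',a,degrees=True).apply(tipT))
E
python3 -c "
from plan import *
tT=tipT
np.set_printoptions(precision=5,suppress=True)
for a in (2,4): print(a,tT-R.from_euler('y',a,degrees=True).apply(tT))"
```

```text
t 15.7 tip [0.578 0.142 0.2  ] foot [0.574 0.006 0.178] tilt 40.10826766559482 x [ 0.027  0.764 -0.644] z [0.021 0.644 0.765]
[-0.154  0.169 -0.099  1.301  0.    -1.69 ] [ 0.687 -1.323 -2.987]
shift to tip z .114 , y .139, x.5793 [ 0.002 -0.001  0.086]
[-0.002  0.    -0.006]
[-0.005  0.    -0.011]
2 [-0.00221  0.      -0.00574]
4 [-0.00461  0.      -0.0114 ]
```

Emit:
carry_out --increments '[{"angular": [0, 0, 0], "travel": [0.001, -0.001, 0.012], "gripper": 0.005}, {"angular": [0, 0, 0], "travel": [0.001, 0, 0.022], "gripper": 0.005}, {"angular": [0, 0, 0], "travel": [0, 0, 0.022], "gripper": 0.005}, {"angular": [0, 0, 0], "travel": [0, 0, 0.018], "gripper": 0.005}, {"angular": [0, 0, 0], "travel": [0, 0, 0.009], "gripper": 0.005}, {"angular": [0, 4, 0], "travel": [-0.0046, 0, -0.0114], "gripper": 0.005}, {"angular": [0, 4, 0], "travel": [-0.0046, 0, -0.0114], "gripper": 0.005}, {"angular": [0, 4, 0], "travel": [-0.0046, 0, -0.0114], "gripper": 0.005}, {"angular": [0, 0, 0], "travel": [0, 0, 0], "gripper": 0.005}, {"angular": [0, 0, 0], "travel": [0, 0, 0], "gripper": 0.005}]'

```text
t: 16.7
position: [0.5741, -0.0094, 0.21]
tool_rot: [-0.691, 0.715, -0.073, -0.075]
wrist_force: [-0.6, 0.3, -2.1]
finger_gap: 0.012
```

```bash
python3 - <<'E'
from plan import *
from h import *
P,Q,Rj,o=state(); s=monitor.observe(); print(s['wrist_force'])
tp=P+Q.apply(tipT); print('shift to tip z .112', Q.inv().apply(np.array([.5793,.141,.112])-tp))
sc=snap('scene','s8.png');t=snap('top','t8.png')
def crop(d,fn,pts,c,k,w,hh):
    c=np.array(c);im=cv2.resize(cv2.imread('pics/'+fn)[c[1]:c[1]+hh,c[0]:c[0]+w],None,fx=k,fy=k,interpolation=cv2.INTER_CUBIC)
    for p in pts:
        q=(proj(d,p)-c+.5)*k;cv2.drawMarker(im,(int(q[0]),int(q[1])),(0,0,255),0,8,1)
    return im
pts=[tp,TU]
a=crop(sc,'s8.png',pts,(270,120),4,100,110);b=crop(t,'t8.png',pts,(220,160),4,95,110)
cv2.imwrite('pics/c8.png',np.hstack([a,b]))
E
```

```text
t 16.7 tip [0.579 0.14  0.117] foot [0.575 0.002 0.123] tilt 52.11370060878126 x [ 0.021  0.614 -0.789] z [0.026 0.789 0.614]
[-0.623  0.312 -2.127]
shift to tip z .112 [-0.002 -0.     0.004]
```

View pics/c8.png

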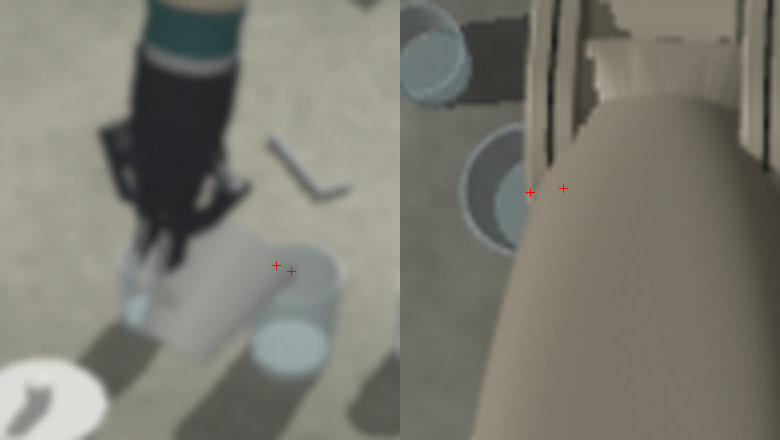

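The scene crop shows the tumbler rim centred at (297,268) and the visible spout tip at about (290,280). The tip is about 5 mm further in than the marker and there is no contact force. I'll back off 4 mm and pour slowly.

Emit:
carry_out --increments '[{"angular": [0, 0, 0], "travel": [0.004, 0, -0.001], "gripper": 0.005}, {"angular": [0, 2, 0], "travel": [-0.0022, 0, -0.0057], "gripper": 0.005}, {"angular": [0, 2, 0], "travel": [-0.0022, 0, -0.0057], "gripper": 0.005}, {"angular": [0, 2, 0], "travel": [-0.0022, 0, -0.0057], "gripper": 0.005}, {"angular": [0, 2, 0], "travel": [-0.0022, 0, -0.0057], "gripper": 0.005}, {"angular": [0, 2, 0], "travel": [-0.0022, 0, -0.0057], "gripper": 0.005}, {"angular": [0, 1, 0], "travel": [-0.0011, 0, -0.0029], "gripper": 0.005}, {"angular": [0, 1, 0], "travel": [-0.0011, 0, -0.0029], "gripper": 0.005}, {"angular": [0, 1, 0], "travel": [-0.0011, 0, -0.0029], "gripper": 0.005}, {"angular": [0, 1, 0], "travel": [-0.0011, 0, -0.0029], "gripper": 0.005}, {"angular": [0, 1, 0], "travel": [-0.0011, 0, -0.0029], "gripper": 0.005}, {"angular": [0, 1, 0], "travel": [-0.0011, 0, -0.0029], "gripper": 0.005}]'

```text
t: 18.0
position: [0.5753, 0.0188, 0.2502]
tool_rot: [-0.674, 0.698, -0.17, -0.174]
wrist_force: [-0.3, -0.3, -1.2]
finger_gap: 0.0119
```

```bash
python3 - <<'E'
from plan import *
from h import *
state(); print(monitor.observe()['wrist_force'])
sc=snap('scene','s9.png'); im=sc['image'].astype(int); m=(im[:,:,1]-np.maximum(im[:,:,0],im[:,:,2]))>15
ys,xs=np.nonzero(m); print(len(xs),xs.mean() if len(xs) else 0,ys.mean() if len(xs) else 0, proj(sc,TU-[0,0,.077]))
E
```

```text
t 18.0 tip [0.579 0.136 0.119] foot [0.575 0.005 0.164] tilt 68.25469475350538 x [ 0.014  0.37  -0.929] z [0.031 0.928 0.37 ]
[-0.293 -0.299 -1.157]
0 0 0 [341.611 204.199]
```

Emit:
carry_out --increments '[{"angular": [0, 1, 0], "travel": [-0.0011, 0, -0.0029], "gripper": 0.005}, {"angular": [0, 1, 0], "travel": [-0.0011, 0, -0.0029], "gripper": 0.005}, {"angular": [0, 1, 0], "travel": [-0.0011, 0, -0.0029], "gripper": 0.005}, {"angular": [0, 1, 0], "travel": [-0.0011, 0, -0.0029], "gripper": 0.005}, {"angular": [0, 1, 0], "travel": [-0.0011, 0, -0.0029], "gripper": 0.005}, {"angular": [0, 1, 0], "travel": [-0.0011, 0, -0.0029], "gripper": 0.005}, {"angular": [0, 1, 0], "travel": [-0.0011, 0, -0.0029], "gripper": 0.005}, {"angular": [0, 1, 0], "travel": [-0.0011, 0, -0.0029], "gripper": 0.005}, {"angular": [0, 1, 0], "travel": [-0.0011, 0, -0.0029], "gripper": 0.005}, {"angular": [0, 1, 0], "travel": [-0.0011, 0, -0.0029], "gripper": 0.005}, {"angular": [0, 1, 0], "travel": [-0.0011, 0, -0.0029], "gripper": 0.005}, {"angular": [0, 1, 0], "travel": [-0.0011, 0, -0.0029], "gripper": 0.005}]'

```text
t: 19.25
position: [0.5763, 0.0491, 0.2718]
tool_rot: [-0.652, 0.676, -0.239, -0.246]
wrist_force: [-0.0, 1.0, -1.3]
finger_gap: 0.0113
```

Emit:
carry_out --increments '[{"angular": [0, 1, 0], "travel": [-0.0011, 0, -0.0029], "gripper": 0.005}, {"angular": [0, 1, 0], "travel": [-0.0011, 0, -0.0029], "gripper": 0.005}, {"angular": [0, 1, 0], "travel": [-0.0011, 0, -0.0029], "gripper": 0.005}, {"angular": [0, 1, 0], "travel": [-0.0011, 0, -0.0029], "gripper": 0.005}, {"angular": [0, 1, 0], "travel": [-0.0011, 0, -0.0029], "gripper": 0.005}, {"angular": [0, 0, 0], "travel": [0, 0, 0], "gripper": 0.005}, {"angular": [0, 0, 0], "travel": [0, 0, 0], "gripper": 0.005}, {"angular": [0, 0, 0], "travel": [0, 0, 0], "gripper": 0.005}, {"angular": [0, 0, 0], "travel": [0, 0, 0], "gripper": 0.005}, {"angular": [0, 0, 0], "travel": [0, 0, 0], "gripper": 0.005}, {"angular": [0, 0, 0], "travel": [0, 0, 0], "gripper": 0.005}, {"angular": [0, 0, 0], "travel": [0, 0, 0], "gripper": 0.005}]'

```text
t: 20.45
position: [0.5766, 0.0625, 0.2788]
tool_rot: [-0.641, 0.665, -0.267, -0.275]
wrist_force: [-0.7, -0.7, -2.1]
finger_gap: 0.0116
```

```bash
python3 - <<'E'
from plan import *
from h import *
state(); print(monitor.observe()['wrist_force'],monitor.observe()['joint_positions'])
for n in ('scene','top'):
    sc=snap(n,n[0]+'10.png'); im=sc['image'].astype(int); g=im[:,:,1]-np.maximum(im[:,:,0],im[:,:,2])
    for th in (8,15,25):
        k,l,st,c=cv2.connectedComponentsWithStats((g>th).astype(np.uint8)); print(n,th,[(tuple(st[i]),c[i].round(1).tolist()) for i in range(1,k) if st[i,4]>4][:8])
    print(proj(sc,TU-[0,0,.077]))
E
```

```text
t 20.45 tip [0.579 0.137 0.119] foot [0.575 0.025 0.2  ] tilt 85.18498016301538 x [ 0.004  0.084 -0.996] z [0.034 0.996 0.084]
[-0.74  -0.742 -2.068] [ 0.331  0.39   0.037  1.56  -0.723 -1.074]
scene 8 [((np.int32(335), np.int32(198), np.int32(5), np.int32(10), np.int32(33)), [336.9, 202.5]), ((np.int32(347), np.int32(200), np.int32(4), np.int32(4), np.int32(15)), [348.4, 201.4]), ((np.int32(341), np.int32(207), np.int32(4), np.int32(4), np.int32(14)), [342.5, 208.3])]
scene 15 []
scene 25 []
[341.611 204.199]
top 8 []
top 15 []
top 25 []
[255.797 211.268]
```

Four green marbles are resolved on the tumbler floor in the scene view (one double blob and two singles, around the predicted (341.6,204)), so the pour is done. Now I'll raise the jug and right it.

Emit:
carry_out --increments '[{"angular": [0, 0, 0], "travel": [0.014, 0, -0.014], "gripper": 0.005}, {"angular": [0, 0, 0], "travel": [0.018, 0, -0.018], "gripper": 0.005}, {"angular": [0, 0, 0], "travel": [0.018, 0, -0.018], "gripper": 0.005}, {"angular": [0, -4, 0], "travel": [0.009, 0, 0.001], "gripper": 0.005}, {"angular": [0, -8, 0], "travel": [0.007, 0, 0.024], "gripper": 0.005}, {"angular": [0, -8, 0], "travel": [0.007, 0, 0.024], "gripper": 0.005}, {"angular": [0, -8, 0], "travel": [0.007, 0, 0.024], "gripper": 0.005}, {"angular": [0, -8, 0], "travel": [0.007, 0, 0.024], "gripper": 0.005}, {"angular": [0, -8, 0], "travel": [0.007, 0, 0.024], "gripper": 0.005}, {"angular": [0, -8, 0], "travel": [0.007, 0, 0.024], "gripper": 0.005}]'

```text
t: 21.55
position: [0.5738, -0.0339, 0.2404]
tool_rot: [-0.693, 0.718, 0.041, 0.047]
wrist_force: [0.2, 0.8, -2.8]
finger_gap: 0.012
```

Emit:
carry_out --increments '[{"angular": [0, -8, 0], "travel": [0.007, 0, 0.024], "gripper": 0.005}, {"angular": [0, -8, 0], "travel": [0.007, 0, 0.024], "gripper": 0.005}, {"angular": [0, -8, 0], "travel": [0.007, 0, 0.024], "gripper": 0.005}, {"angular": [0, -8, 0], "travel": [0.007, 0, 0.024], "gripper": 0.005}, {"angular": [0, 0, 0], "travel": [0, 0, 0], "gripper": 0.005}, {"angular": [0, 0, 0], "travel": [0, 0, 0], "gripper": 0.005}, {"angular": [0, 0, 0], "travel": [0, 0, 0], "gripper": 0.005}]'

```text
t: 22.25
position: [0.575, -0.028, 0.1429]
tool_rot: [-0.657, 0.677, 0.229, 0.24]
wrist_force: [0.8, 1.0, -1.4]
finger_gap: 0.0121
```

```bash
python3 - <<'E'
from plan import *
from h import *
P,Q,Rj,o=state(); s=monitor.observe(); print(s['wrist_force'],s['joint_positions'])
# jug uprightness from top view: mask of white rim vs predicted
o1=np.array([.5623,-.2134,.004]); 
Pt,Qt=tool(o1+[0,0,.12],R.from_euler('z',-7.4,degrees=True)); print('over mat target',Pt)
go(Pt,Qt); Qm=R.from_euler('z',-(95.4),degrees=True)*Q; q=s['joint_positions']
print('shift first', Q.inv().apply(Pt-P))
for f in (0.33,.66,1): 
    q,e=ik(P+f*(Pt-P),Q,q); print(q,e)
for a in (32,64,95.4):
    q,e=ik(Pt,R.from_euler('z',-a,degrees=True)*Q,q); print(q,e)
print('yaw axis',Q.inv().apply([0,0,1]))
E
```

```text
t 22.25 tip [0.58  0.139 0.199] foot [0.578 0.046 0.097] tilt 1.4299461853395181 x [ 0.033  0.999 -0.024] z [-0.005  0.024  1.   ]
[ 0.815  0.973 -1.417] [-0.461  0.414 -0.184  1.289  0.607 -2.101]
over mat target [ 0.487 -0.204  0.168]
t 22.25 pos [ 0.575 -0.028  0.143] ztool [ 0.025  0.625 -0.78 ] shift [ 0.123  0.082 -0.132] turn [60.455 -0.816 73.984]
shift first [ 0.123  0.082 -0.132]
[-0.569  0.403 -0.189  1.363  0.57  -2.222] 5.460978450034178e-14
[-0.675  0.41  -0.163  1.442  0.528 -2.337] 1.3571029022217239e-14
[-0.781  0.428 -0.12   1.519  0.479 -2.445] 1.4255205879505679e-13
[-0.867  0.229 -0.383  1.169  0.647 -1.919] 9.80915185026648e-16
[-0.865 -0.011 -0.659  0.696  0.642 -1.211] 9.613653831765881e-14
[-0.711 -0.191 -0.846  0.324  0.348 -0.478] 4.065768946750643e-10
yaw axis [-0.625 -0.005 -0.78 ]
```

Emit:
carry_out --increments '[{"angular": [0, 0, 0], "travel": [0.008, 0.005, -0.009], "gripper": 0.005}, {"angular": [0, 0, 0], "travel": [0.018, 0.012, -0.019], "gripper": 0.005}, {"angular": [0, 0, 0], "travel": [0.02, 0.014, -0.022], "gripper": 0.005}, {"angular": [0, 0, 0], "travel": [0.02, 0.014, -0.022], "gripper": 0.005}, {"angular": [0, 0, 0], "travel": [0.02, 0.014, -0.022], "gripper": 0.005}, {"angular": [0, 0, 0], "travel": [0.019, 0.012, -0.02], "gripper": 0.005}, {"angular": [0, 0, 0], "travel": [0.012, 0.008, -0.013], "gripper": 0.005}, {"angular": [2.5, 0, 3.0], "travel": [0.006, 0.003, -0.005], "gripper": 0.005}, {"angular": [5, 0, 6.1], "travel": [0, 0, 0], "gripper": 0.005}, {"angular": [5, 0, 6.1], "travel": [0, 0, 0], "gripper": 0.005}, {"angular": [5, 0, 6.1], "travel": [0, 0, 0], "gripper": 0.005}]'

```text
t: 23.35
position: [0.4862, -0.2051, 0.1681]
tool_rot: [-0.474, 0.815, 0.163, 0.29]
wrist_force: [-0.2, -0.6, -2.1]
finger_gap: 0.0117
```

Emit:
carry_out --increments '[{"angular": [5, 0, 6.1], "travel": [0, 0, 0], "gripper": 0.005}, {"angular": [5, 0, 6.1], "travel": [0, 0, 0], "gripper": 0.005}, {"angular": [5, 0, 6.1], "travel": [0, 0, 0], "gripper": 0.005}, {"angular": [5, 0, 6.1], "travel": [0, 0, 0], "gripper": 0.005}, {"angular": [5, 0, 6.1], "travel": [0, 0, 0], "gripper": 0.005}, {"angular": [5, 0, 6.1], "travel": [0, 0, 0], "gripper": 0.005}, {"angular": [5, 0, 6.1], "travel": [0, 0, 0], "gripper": 0.005}, {"angular": [5, 0, 6.1], "travel": [0, 0, 0], "gripper": 0.005}, {"angular": [2.5, 0, 3.0], "travel": [0, 0, 0], "gripper": 0.005}, {"angular": [0, 0, 0], "travel": [0, 0, 0], "gripper": 0.005}, {"angular": [0, 0, 0], "travel": [0, 0, 0], "gripper": 0.005}]'

```text
t: 24.45
position: [0.4859, -0.2035, 0.1675]
tool_rot: [0.051, 0.939, -0.024, 0.338]
wrist_force: [-0.2, -0.4, -1.2]
finger_gap: 0.0118
```

```bash
python3 - <<'E'
from plan import *
from h import *
P,Q,Rj,o=state(); print(monitor.observe()['wrist_force'])
o1=np.array([.5623,-.2134,.004]); Pt,Qt=tool(o1+[0,0,.03],R.from_euler('z',-7.4,degrees=True)); go(Pt,Qt)
d=snap('wrist','w11.png'); im=d['image']
for pj in ([-.086,0,.025],[-.091,0,.025]): print(proj(d,P+Q.apply(rq.inv().apply(np.array(pj)-rt))))
def mat(fn):
    g=cv2.imread(fn).min(2).astype(int); return g[190:225,318]
print('bar col profile now',mat('pics/w11.png'),'\n at lift',mat('pics/w5.png'))
t=snap('top','t11.png'); s=snap('scene','s11.png')
for n,dd in (('top',t),('scene',s)):
    for pj in ([0,0,.105],[.09,0,.105],[0,0,0]): print(n,pj,proj(dd,o+Rj.apply(pj)))
a=cv2.resize(cv2.imread('pics/t11.png')[160:260,360:460],None,fx=4,fy=4);b=cv2.resize(cv2.imread('pics/s11.png')[170:270,220:320],None,fx=4,fy=4)
for im_,dd,c in ((a,t,(360,160)),(b,s,(220,170))):
    for th in np.linspace(0,2*np.pi,13)[:-1]:
        for r,z in ((.052,.105),(.03,0)):
            q=(proj(dd,o+Rj.apply([r*np.cos(th),r*np.sin(th),z]))-c+.5)*4; cv2.circle(im_,(int(q[0]),int(q[1])),2,(0,0,255) if z else (255,0,0),-1)
cv2.imwrite('pics/c11.png',np.hstack([a,b]))
E
```

```text
t 24.45 tip [ 0.651 -0.221  0.227] foot [ 0.561 -0.212  0.122] tilt 0.7674643733354206 x [ 0.994 -0.111 -0.009] z [0.01  0.009 1.   ]
[-0.197 -0.397 -1.246]
t 24.45 pos [ 0.486 -0.203  0.168] ztool [ 0.633 -0.079 -0.77 ] shift [0.056 0.001 0.07 ] turn [ 0.209 -0.483  1.175]
[313.406 208.711]
[313.314 203.081]
bar col profile now [ 98  98 102  97 100  98 101 101 105 103 101 102 100 102 100  99 101  99
  91 106 119 122 123 123 125 126 123 126 123 122 122 125 125 127 128] 
 at lift [100 101 100 105 105 102 104 102 102 101 103  99 103 101  98 100 103 100
  94 105 128 129 129 131 129 127 129 128 131 131 130 131 131 132 118]
top [0, 0, 0.105] [416.384 208.289]
top [0.09, 0, 0.105] [419.48 168.12]
top [0, 0, 0] [406.998 214.101]
scene [0, 0, 0.105] [258.341 217.026]
scene [0.09, 0, 0.105] [280.46  234.052]
scene [0, 0, 0] [261.133 243.34 ]
```

The bar's foot edge is at v≈208.5, as predicted and unchanged since the lift, so the jug hasn't drooped. Now lowering it onto the mat.

Emit:
carry_out --increments '[{"angular": [0, -0.5, 0], "travel": [0.004, 0, 0.005], "gripper": 0.005}, {"angular": [0, 0, 0], "travel": [0.012, 0, 0.015], "gripper": 0.005}, {"angular": [0, 0, 0], "travel": [0.013, 0, 0.017], "gripper": 0.005}, {"angular": [0, 0, 0], "travel": [0.013, 0, 0.017], "gripper": 0.005}, {"angular": [0, 0, 0], "travel": [0.012, 0.001, 0.014], "gripper": 0.005}, {"angular": [0, 0, 0], "travel": [0.009, 0, 0.011], "gripper": 0.005}, {"angular": [0, 0, 0], "travel": [0.006, 0, 0.0075], "gripper": 0.005}, {"angular": [0, 0, 0], "travel": [0.002, 0, 0.0025], "gripper": 0.005}, {"angular": [0, 0, 0], "travel": [0, 0, 0], "gripper": 0.005}, {"angular": [0, 0, 0], "travel": [0, 0, 0], "gripper": 0.005}]'

```text
t: 25.6
position: [0.489, -0.2048, 0.0527]
tool_rot: [0.052, 0.938, -0.023, 0.342]
wrist_force: [1.3, 0.9, -1.4]
finger_gap: 0.0119
```

```bash
python3 - <<'E'
from plan import *
from h import *
P,Q,Rj,o=state(); print(monitor.observe()['wrist_force'],monitor.observe()['wrist_torque'],monitor.observe()['joint_positions'])
o1=np.array([.5623,-.2134,.004]); Pt,Qt=tool(o1,R.from_euler('z',-7.4,degrees=True)); go(Pt,Qt)
E
```

```text
t 25.6 tip [ 0.654 -0.223  0.113] foot [ 0.564 -0.214  0.008] tilt 0.5049821316659915 x [ 0.994 -0.114 -0.001] z [0.002 0.009 1.   ]
[ 1.269  0.938 -1.442] [0.101 1.009 0.015] [-0.723  0.058 -0.99  -0.085  0.371 -0.494]
t 25.6 pos [ 0.489 -0.205  0.053] ztool [ 0.639 -0.08  -0.765] shift [0.004 0.001 0.002] turn [ 0.183 -0.034  1.   ]
```

Emit:
carry_out --increments '[{"angular": [0, 0, 0], "travel": [0.0013, 0, 0.0015], "gripper": 0.005}, {"angular": [0, 0, 0], "travel": [0.0013, 0, 0.0015], "gripper": 0.005}, {"angular": [0, 0, 0], "travel": [0, 0, 0], "gripper": 0.005}, {"angular": [0, 0, 0], "travel": [0, 0, 0], "gripper": 0.005}]'

```text
t: 26.0
position: [0.489, -0.2045, 0.0488]
tool_rot: [0.052, 0.938, -0.024, 0.342]
wrist_force: [-1.8, 0.3, 0.3]
finger_gap: 0.0121
```

```bash
python3 - <<'E'
from plan import *
P,Q,Rj,o=state(); print(monitor.observe()['wrist_force'],monitor.observe()['wrist_torque'])
E
```

```text
t 26.0 tip [ 0.653 -0.223  0.109] foot [ 0.564 -0.213  0.004] tilt 0.52614543827566 x [ 0.994 -0.113 -0.   ] z [0.001 0.009 1.   ]
[-1.767  0.252  0.271] [ 0.011  0.703 -0.083]
```

Emit:
carry_out --increments '[{"angular": [0, 0, 0], "travel": [0, 0, 0], "gripper": 0.015}, {"angular": [0, 0, 0], "travel": [0, 0, 0], "gripper": 0.05}, {"angular": [0, 0, 0], "travel": [0, 0, 0], "gripper": 0.05}, {"angular": [0, 0, 0], "travel": [0, 0, 0], "gripper": 0.05}, {"angular": [0, 0, 0], "travel": [0, 0, -0.01], "gripper": 0.05}, {"angular": [0, 0, 0], "travel": [0, 0, -0.025], "gripper": 0.05}, {"angular": [0, 0, 0], "travel": [0, 0, -0.03], "gripper": 0.05}, {"angular": [0, 0, 0], "travel": [0, 0, -0.025], "gripper": 0.05}, {"angular": [0, 0, 0], "travel": [-0.01, 0, -0.015], "gripper": 0.05}, {"angular": [0, 0, 0], "travel": [-0.02, 0, -0.025], "gripper": 0.05}, {"angular": [0, 0, 0], "travel": [-0.02, 0, -0.025], "gripper": 0.05}]' --squeeze 40

```text
t: 27.1
position: [0.4267, -0.1952, 0.1993]
tool_rot: [0.053, 0.938, -0.023, 0.341]
wrist_force: [0.7, -0.9, -0.9]
finger_gap: 0.05
```

Emit:
carry_out --increments '[{"angular": [0, 8, 0], "travel": [0, 0.01, 0], "gripper": 0.06}, {"angular": [0, 8, 0], "travel": [0, 0.025, 0], "gripper": 0.06}, {"angular": [0, 8, 0], "travel": [0, 0.03, 0], "gripper": 0.06}, {"angular": [0, 8, 0], "travel": [0, 0.03, 0], "gripper": 0.06}, {"angular": [0, 8, 0], "travel": [0, 0.02, 0], "gripper": 0.06}, {"angular": [0, 0, 0], "travel": [0, 0, 0], "gripper": 0.06}, {"angular": [0, 0, 0], "travel": [0, 0, 0], "gripper": 0.06}]'

```text
t: 27.8
position: [0.4413, -0.0811, 0.1973]
tool_rot: [0.056, 0.998, -0.004, -0.001]
wrist_force: [0.1, 0.0, 0.2]
finger_gap: 0.0603
```

```bash
cat >> h.py <<'E'
def circ(w):
    w=np.array(w);A=np.c_[2*w,np.ones(len(w))];s=np.linalg.lstsq(A,(w**2).sum(1),rcond=None)[0];return s[:2],np.sqrt(s[2]+s[:2]@s[:2])
def white(d,z,n=0):
    im=d['image'].astype(int);m=((im.min(2)>115)&(np.ptp(im,2)<30)).astype(np.uint8)
    cs,_=cv2.findContours(m,0,1);return sorted(cs,key=cv2.contourArea)[::-1]
E
python3 - <<'E'
from h import *
go([.46,-.03,.15],R.from_quat([.074,.997,0,0]))
d=snap('wrist','w12.png'); t=snap('top','t12.png')
for n,dd in (('w',d),('t',t)):
    for c in white(dd,.0)[:6]:
        c=c[:,0]; print(n,len(c),c.min(0),c.max(0),'on z=.013',plane(dd,*c.mean(0),.013), 'circle',cv2.minEnclosingCircle(np.array([plane(dd,u,v,.013)[:2] for u,v in c],np.float32)))
# lid expected
print(proj(d,[.4605,-.030,.013]),proj(t,[.4605,-.030,.013]))
E
```

```text
t 27.8 pos [ 0.4413 -0.0811  0.1973] ztool [-0.0015 -0.0074 -1.    ] shift [-0.0129  0.0533  0.0469] turn [-0.4298 -0.0326  2.0529]
w 291 [317 135] [421 237] on z=.013 [ 0.4547 -0.0274  0.013 ] circle ((0.45710188150405884, -0.027739347890019417), 0.0548454113304615)
w 137 [138 353] [186 399] on z=.013 [ 0.6729 -0.2967  0.013 ] circle ((0.6684223413467407, -0.30161160230636597), 0.04576514661312103)
w 191 [170 229] [211 293] on z=.013 [ 0.5195 -0.2312  0.013 ] circle ((0.5193158984184265, -0.2322109043598175), 0.046045467257499695)
w 64 [526 155] [540 185] on z=.013 [0.4573 0.1405 0.013 ] circle ((0.4569532871246338, 0.13945218920707703), 0.016108330339193344)
w 262 [532 143] [598 212] on z=.013 [0.4738 0.1833 0.013 ] circle ((0.4689105153083801, 0.16976502537727356), 0.036570824682712555)
w 29 [215 277] [224 286] on z=.013 [ 0.5463 -0.2024  0.013 ] circle ((0.5469304323196411, -0.2034875452518463), 0.007437402848154306)
t 152 [387 176] [428 239] on z=.013 [ 0.5886 -0.2381  0.013 ] circle ((0.5912405252456665, -0.2410244345664978), 0.08516756445169449)
t 306 [461 300] [521 353] on z=.013 [ 0.2901 -0.449   0.013 ] circle ((0.2821502089500427, -0.4487108886241913), 0.08631337434053421)
t 173 [527 322] [604 351] on z=.013 [ 0.2541 -0.6337  0.013 ] circle ((0.2478485256433487, -0.6306875944137573), 0.10001767426729202)
t 149 [309 237] [349 279] on z=.013 [ 0.4588 -0.0267  0.013 ] circle ((0.4596709609031677, -0.029675891622900963), 0.055419545620679855)
t 102 [483 272] [510 295] on z=.013 [ 0.3908 -0.4656  0.013 ] circle ((0.3872103989124298, -0.4619385302066803), 0.03915419429540634)
t 72 [374 260] [403 275] on z=.013 [ 0.4334 -0.1826  0.013 ] circle ((0.4361046850681305, -0.18275117874145508), 0.04098878055810928)
[366.958  191.4386] [329.5814 257.0452]
```

```bash
python3 - <<'E'
from h import *
d=snap('top','t13.png'); g=cv2.cvtColor(d['image'],cv2.COLOR_RGB2GRAY).astype(np.float32)
c0=np.array([.564,-.2135])
rs=np.arange(.036,.066,.002); print('r(mm)',(rs*1000).astype(int))
for a in range(0,360,20):
    th=np.radians(a-7); v=[]
    for r in rs:
        u=proj(d,[c0[0]+r*np.cos(th),c0[1]+r*np.sin(th),.109]); v.append(cv2.getRectSubPix(g,(1,1),(float(u[0]),float(u[1])))[0,0])
    print(a,np.array(v).astype(int))
E
```

```text
r(mm) [36 38 40 42 44 46 48 50 52 54 56 58 60 62 64 66]
0 [88 88 88 89 89 89 89 89 90 90 89 89 89 90 90 90]
20 [90 89 90 89 88 88 88 88 87 87 86 84 83 82 82 93]
40 [ 87  87  86  83  80  79  79  83 104 136 146 140 130 116 111 109]
60 [ 83  81  79  79  79  79 111 136 131 119 117 118 118 119 120 119]
80 [126  95  81  78  79 109 137 139 124 114 104 106 112 115 112 109]
100 [105 104 100  86  98 125 142 132 122 118 117 119 122 124 123 118]
120 [105 105 106 107 122 151 135 116 110 114 111 109 108 109 111 114]
140 [105 105  99  89 117 144 136 123 113 116 125 127 124 113 107 106]
160 [ 96  84  73  81 117 158 176 171 164 155 143 136 130 110  75  63]
180 [ 72  73  73  78 100 146 166 167 165 165 165 165 166 144 106  73]
200 [ 74  73  75  85  94 133 136 109  74  72  67  64  65  70  72  70]
220 [105 122 125 122 120 129 152 147 129 120 120 123 126 120 116 117]
240 [151 149 147 145 144 144 150 153 127  84  70  83  93 104 111  90]
260 [166 165 164 163 163 162 162 162 154 109  83  76  71  68  68  68]
280 [173 173 173 173 172 172 172 172 162 136  98  71  72  74  75  75]
300 [174 174 174 174 174 174 175 175 173 160 130  77  69  71  71  71]
320 [176 175 175 175 174 174 175 175 175 175 174 172 163 139  99  75]
340 [100 107 113 131 166 177 176 176 177 177 176 176 175 176 176 176]
```

Emit:
carry_out --increments '[{"angular": [-0.4, 0, 0], "travel": [-0.007, 0.027, 0.02], "gripper": 0.06}, {"angular": [0, 0, 0], "travel": [-0.006, 0.026, 0.03], "gripper": 0.06}, {"angular": [0, 0, 0], "travel": [0, 0, 0.035], "gripper": 0.06}, {"angular": [0, 0, 0], "travel": [0, 0, 0.035], "gripper": 0.06}, {"angular": [0, 0, 0], "travel": [0, 0, 0.02], "gripper": 0.06}, {"angular": [0, 0, 0], "travel": [0, 0, 0], "gripper": 0.06}, {"angular": [0, 0, 0], "travel": [0, 0, 0], "gripper": 0.06}]'

```text
t: 28.65
position: [0.459, -0.0313, 0.0585]
tool_rot: [0.058, 0.998, -0.0, 0.0]
wrist_force: [0.6, 0.0, 1.0]
finger_gap: 0.0597
```

```bash
python3 - <<'E'
from h import *
go([.4602,-.0299,.0238],R.from_quat([.056,.9984,0,0]))
E
```

```text
t 28.65 pos [ 0.459  -0.0313  0.0585] ztool [ 0.0007 -0.0009 -1.    ] shift [-0.001   0.0016  0.0347] turn [-0.0464  0.0456 -0.2108]
```

Emit:
carry_out --increments '[{"angular": [0, 0, 0], "travel": [-0.001, 0.0015, 0.015], "gripper": 0.06}, {"angular": [0, 0, 0], "travel": [0, 0, 0.014], "gripper": 0.06}, {"angular": [0, 0, 0], "travel": [0, 0, 0.005], "gripper": 0.06}, {"angular": [0, 0, 0], "travel": [0, 0, 0], "gripper": 0.06}, {"angular": [0, 0, 0], "travel": [0, 0, 0], "gripper": 0.01}, {"angular": [0, 0, 0], "travel": [0, 0, 0], "gripper": 0.01}, {"angular": [0, 0, 0], "travel": [0, 0, 0], "gripper": 0.01}, {"angular": [0, 0, 0], "travel": [0, 0, 0], "gripper": 0.01}, {"angular": [0, 0, 0], "travel": [0, 0, 0], "gripper": 0.01}]' --squeeze 40

```text
t: 29.55
position: [0.4617, -0.0295, 0.0248]
tool_rot: [0.057, 0.998, -0.001, 0.001]
wrist_force: [-0.3, 0.1, 6.7]
finger_gap: 0.0199
```

```bash
python3 - <<'E'
from h import *
go([.5665,-.2155,.2],R.from_quat([.056,.9984,0,0])); print(monitor.observe()['finger_gap'],monitor.observe()['wrist_force'])
E
```

```text
t 29.55 pos [ 0.4617 -0.0295  0.0248] ztool [ 0.0017 -0.0014 -1.    ] shift [-0.1257 -0.173  -0.1747] turn [-0.0662  0.1045 -0.12  ]
0.019936929610389682 [-0.3191  0.1101  6.7189]
```

Emit:
carry_out --increments '[{"angular": [0, 0, 0], "travel": [0, 0, -0.015], "gripper": 0.01}, {"angular": [0, 0, 0], "travel": [0, 0, -0.035], "gripper": 0.01}, {"angular": [0, 0, 0], "travel": [0, 0, -0.04], "gripper": 0.01}, {"angular": [0, 0, 0], "travel": [0, 0, -0.04], "gripper": 0.01}, {"angular": [0, 0, 0], "travel": [-0.005, -0.007, -0.03], "gripper": 0.01}, {"angular": [0, 0, 0], "travel": [-0.016, -0.022, -0.015], "gripper": 0.01}, {"angular": [0, 0, 0], "travel": [-0.02, -0.028, 0], "gripper": 0.01}, {"angular": [0, 0, 0], "travel": [-0.02, -0.028, 0], "gripper": 0.01}, {"angular": [0, 0, 0], "travel": [-0.02, -0.028, 0], "gripper": 0.01}, {"angular": [0, 0, 0], "travel": [-0.02, -0.028, 0], "gripper": 0.01}, {"angular": [0, 0, 0], "travel": [-0.016, -0.021, 0], "gripper": 0.01}, {"angular": [0, 0, 0], "travel": [-0.009, -0.011, 0], "gripper": 0.01}]'

```text
t: 30.75
position: [0.567, -0.2172, 0.1985]
tool_rot: [0.058, 0.998, -0.0, 0.0]
wrist_force: [0.5, 0.1, -0.9]
finger_gap: 0.02
```

Emit:
carry_out --increments '[{"angular": [0, 0, 0], "travel": [0, 0, 0], "gripper": 0.01}, {"angular": [0, 0, 0], "travel": [0, 0, 0], "gripper": 0.01}]'

```text
t: 30.95
position: [0.5654, -0.2145, 0.1985]
tool_rot: [0.057, 0.998, 0.0, -0.001]
wrist_force: [-0.3, 0.2, -0.7]
finger_gap: 0.0201
```

```bash
python3 - <<'E'
from h import *
go([.5665,-.2155,.14],R.from_quat([.056,.9984,0,0])); print(monitor.observe()['wrist_force'])
d=snap('wrist','w14.png');print(proj(d,[.478,-.205,.099]))
s=snap('scene','s14.png')
for p in ([.566,-.2155,.109],[.566,-.2155,.175]): print(proj(s,p))
b=cv2.resize(cv2.imread('pics/s14.png')[170:290,210:330],None,fx=5,fy=5,interpolation=cv2.INTER_CUBIC);cv2.imwrite('pics/c14.png',b)
E
```

```text
t 30.95 pos [ 0.5654 -0.2145  0.1985] ztool [-0.0015  0.0006 -1.    ] shift [-0.0013 -0.0009  0.0585] turn [ 0.0234 -0.0866 -0.1126]
[-0.3296  0.1528 -0.6512]
[313.3115  81.9009]
[262.1231 248.0067]
[260.1297 232.0754]
```

Emit:
carry_out --increments '[{"angular": [0, 0, 0], "travel": [-0.001, -0.001, 0.015], "gripper": 0.01}, {"angular": [0, 0, 0], "travel": [0, 0, 0.02], "gripper": 0.01}, {"angular": [0, 0, 0], "travel": [0, 0, 0.015], "gripper": 0.01}, {"angular": [0, 0, 0], "travel": [0, 0, 0.009], "gripper": 0.01}, {"angular": [0, 0, 0], "travel": [0, 0, 0.003], "gripper": 0.01}, {"angular": [0, 0, 0], "travel": [0, 0, 0.002], "gripper": 0.01}, {"angular": [0, 0, 0], "travel": [0, 0, 0.002], "gripper": 0.01}, {"angular": [0, 0, 0], "travel": [0, 0, 0], "gripper": 0.01}]'

```text
t: 31.85
position: [0.5675, -0.2168, 0.1334]
tool_rot: [0.057, 0.998, -0.001, 0.001]
wrist_force: [1.1, -0.4, -1.4]
finger_gap: 0.0199
```

```bash
python3 - <<'E'
from h import *
go([.5665,-.2155,.1258]); print(monitor.observe()['wrist_force'],monitor.observe()['wrist_torque'])
E
```

```text
t 31.85 pos [ 0.5675 -0.2168  0.1334] ztool [ 0.001  -0.0012 -1.    ] shift [0.0012 0.0012 0.0076] turn [0. 0. 0.]
[ 1.1127 -0.3814 -1.3725] [0.011  0.0392 0.0026]
```

Emit:
carry_out --increments '[{"angular": [0, 0, 0], "travel": [0.0005, 0.0005, 0.0015], "gripper": 0.01}, {"angular": [0, 0, 0], "travel": [0.0005, 0.0005, 0.0015], "gripper": 0.01}, {"angular": [0, 0, 0], "travel": [0, 0, 0], "gripper": 0.01}, {"angular": [0, 0, 0], "travel": [0, 0, 0], "gripper": 0.01}]'

```text
t: 32.25
position: [0.5662, -0.2154, 0.13]
tool_rot: [0.057, 0.998, -0.0, 0.0]
wrist_force: [0.2, 0.3, -1.5]
finger_gap: 0.0203
```

```bash
python3 - <<'E'
from h import *
go([.5665,-.2155,.1258]); print(monitor.observe()['wrist_force'],monitor.observe()['wrist_torque'])
E
```

```text
t 32.25 pos [ 0.5662 -0.2154  0.13  ] ztool [ 0.0001 -0.0008 -1.    ] shift [-0.0003 -0.      0.0042] turn [0. 0. 0.]
[ 0.204   0.296  -1.4899] [-0.0407 -0.0044  0.0221]
```

Emit:
carry_out --increments '[{"angular": [0, 0, 0], "travel": [0, 0, 0.002], "gripper": 0.01}, {"angular": [0, 0, 0], "travel": [0, 0, 0.0015], "gripper": 0.01}, {"angular": [0, 0, 0], "travel": [0, 0, 0.0005], "gripper": 0.01}, {"angular": [0, 0, 0], "travel": [0, 0, 0], "gripper": 0.01}]'

```text
t: 32.65
position: [0.5662, -0.2155, 0.1259]
tool_rot: [0.057, 0.998, -0.0, 0.0]
wrist_force: [-0.5, -1.3, -0.9]
finger_gap: 0.0204
```

```bash
python3 - <<'E'
from h import *
go([.5665,-.2155,.1258]); print(monitor.observe()['wrist_force'],monitor.observe()['wrist_torque'])
E
```

```text
t 32.65 pos [ 0.5662 -0.2155  0.1259] ztool [ 0.0001 -0.0008 -1.    ] shift [-0.0003  0.      0.0001] turn [0. 0. 0.]
[-0.4874 -1.2718 -0.9039] [-0.008  -0.0152  0.0038]
```

The lid is at its seated height (0.1259 against 0.1258 expected) with no axial push-back. I'll release and withdraw.

Emit:
carry_out --increments '[{"angular": [0, 0, 0], "travel": [0, 0, 0.0005], "gripper": 0.01}, {"angular": [0, 0, 0], "travel": [0, 0, 0], "gripper": 0.03}, {"angular": [0, 0, 0], "travel": [0, 0, 0], "gripper": 0.06}, {"angular": [0, 0, 0], "travel": [0, 0, 0], "gripper": 0.06}, {"angular": [0, 0, 0], "travel": [0, 0, 0], "gripper": 0.06}, {"angular": [0, 0, 0], "travel": [0, 0, -0.015], "gripper": 0.06}, {"angular": [0, 0, 0], "travel": [0, 0, -0.03], "gripper": 0.06}, {"angular": [0, 0, 0], "travel": [0, 0, -0.04], "gripper": 0.06}, {"angular": [0, 0, 0], "travel": [0.02, 0, -0.03], "gripper": 0.06}, {"angular": [0, 0, 0], "travel": [0.04, 0, 0], "gripper": 0.06}, {"angular": [0, 0, 0], "travel": [0.04, 0, 0], "gripper": 0.06}, {"angular": [0, 0, 0], "travel": [0.03, 0, 0], "gripper": 0.06}]'

```text
t: 33.85
position: [0.4354, -0.2003, 0.242]
tool_rot: [0.057, 0.998, -0.001, 0.001]
wrist_force: [-0.3, -0.3, -0.0]
finger_gap: 0.0597
```

Emit:
carry_out --increments '[{"angular": [0, 0, 0], "travel": [0.02, -0.04, 0], "gripper": 0.06}, {"angular": [0, 0, 0], "travel": [0, -0.04, 0], "gripper": 0.06}, {"angular": [0, 0, 0], "travel": [0, -0.04, 0], "gripper": 0.06}, {"angular": [0, 0, 0], "travel": [0, -0.04, 0], "gripper": 0.06}, {"angular": [0, 0, 0], "travel": [0, -0.03, 0], "gripper": 0.06}, {"angular": [0, 0, 0], "travel": [0, 0, 0], "gripper": 0.06}, {"angular": [0, 0, 0], "travel": [0, 0, 0], "gripper": 0.06}]'

```text
t: 34.55
position: [0.3954, -0.3876, 0.2414]
tool_rot: [0.058, 0.998, -0.0, 0.0]
wrist_force: [-0.4, 0.1, 0.5]
finger_gap: 0.0603
```

```bash
python3 - <<'E'
from h import *
print(monitor.observe()['t'],monitor.observe()['position'],monitor.observe()['wrist_force'])
t=snap('top','t15.png');s=snap('scene','s15.png')
a=cv2.imread('pics/t15.png');b=cv2.imread('pics/s15.png')
A=cv2.resize(a[110:290,150:510],(800,400),interpolation=cv2.INTER_CUBIC)
B=cv2.resize(b[220:300,220:320],(400,320),interpolation=cv2.INTER_CUBIC)[:200+0]
B=cv2.resize(b[225:292,225:299],(221,200),interpolation=cv2.INTER_CUBIC);C=cv2.resize(b[170:225,280:400],(436,200),interpolation=cv2.INTER_CUBIC)
o=np.zeros((600,800,3),np.uint8);o[:400]=A;o[400:,:221]=B;o[400:,240:676]=C;cv2.imwrite('pics/final.png',o)
E
```

```text
34.55 [ 0.3954 -0.3876  0.2414] [-0.4391  0.0988  0.5453]
```

View pics/final.png

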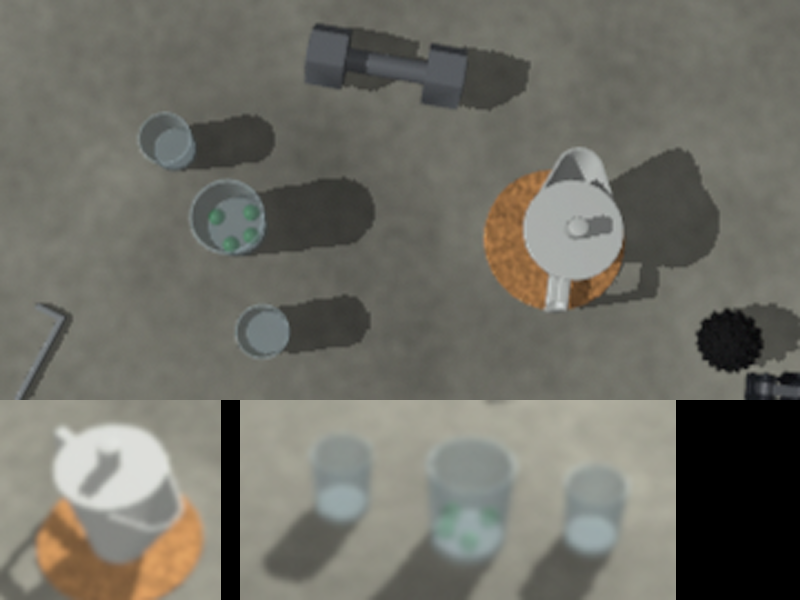

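The final view shows four marbles in the large tumbler, the jug upright on the mat with its lid on, and the other objects apparently unmoved. One quick numeric check of movement and lid seat, then I'll hand in.

```bash
python3 - <<'E'
from h import *
t=snap('top','t16.png')
for c in white(t,0)[:5]:
    m=np.zeros((400,640),np.uint8);cv2.drawContours(m,[c],-1,1,-1);m=cv2.morphologyEx(m,cv2.MORPH_OPEN,np.ones((15,15),np.uint8))
    ys,xs=np.nonzero(m)
    if len(xs) and 380<xs.mean()<440 and ys.mean()<260:
        e=cv2.findContours(m,0,1)[0][0][:,0]; print('lid disc',circ([plane(t,u,v,.114)[:2] for u,v in e]))
a=cv2.imread('pics/top0.png');b=cv2.imread('pics/t16.png');diff=cv2.absdiff(a,b).max(2)
for n,(x,y,w,h) in dict(dumbbell=(285,118,78,42),hexkey=(155,243,30,52),ball=(462,247,33,32),tumbler=(234,190,38,36),s1=(212,160,28,28),s2=(256,247,26,25)).items(): print(n,(diff[y:y+h,x:x+w]>40).sum())
print(monitor.observe()['t']); ticket.job_done()
E
```

```text
lid disc (array([ 0.5779, -0.2168]), np.float64(0.06051458988952327))
dumbbell 0
hexkey 0
ball 10
tumbler 0
s1 0
s2 0
34.7
the job is handed in; nothing more can be done
```

The job is done and handed in at 34.7 s. I lifted off the lid and laid it knob up on the bare sill. Then I turned the upright jug until its spout faced the large tumbler, tipped the marbles in, stood the jug back on its mat and put the lid back on.

**Marbles and jug:** The last picture shows all four marbles in the large tumbler and the jug upright on the mat with its lid on.

**Lid seat:** At release the tool was at 0.1259 m, against 0.1258 m expected for a seated lid, with no upward push-back.

**Other objects:** Comparing top views from before and after, the dumbbell, hex key, tumbler and both small glasses show no changed pixels. The ball's region shows 10; I put that down to the gripper or its shadow being next to it, but I didn't check further.

**Check that disagreed:** The automatic circle fit of the lid gave a radius of 60 mm instead of 55 mm, with its centre about 12 mm ahead of where the lid was placed. I think it merged the white spout rim with the lid disc. I relied on the release height and the picture instead.

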